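Set up the four-station comparator with gauge blocks and its coaxial knob

TASK

Set up the comparator gauge: turn the outer ring of its coaxial knob anticlockwise to its stop to raise the bar, then wring each loose steel gauge block onto a reference block of its own by setting it down on the front of it and sliding it back along its top, under the bar, up to the rear stop, so that the two blocks lie flush all round. Then turn the outer ring back until its line meets the mark on the housing, and last turn the inner knob until its line meets that same mark; each time turn one of the two knobs without moving the other, and leave the other things on the bench where they are.

Things in the scene. Friction and masses are not known exactly. Their poses are not given: they have to be found in the camera images.
- gauge: comparator gauge, fixed to the bench: grey base plate 124 (x) x 448 (y) x 8 mm with four steel reference blocks 70 mm apart along y, a bar over them on two posts (12 mm thick, at x=34, y=+-150, 80 mm high) and a knob housing 96 x 96 mm, 58 mm high, at the -y end. Origin on the bench midway under the row of reference blocks; x points away from the robot, y left
- ref_0 (a point): centre of the top face of the leftmost reference block, fixed, 90 x 36 mm, 14 mm above the base plate. Axes as the gauge's. A rear stop rises 12 mm above it at x=+46 mm: a block pushed against it is flush to 1 mm. Guide cheeks on both sides from x=+14 to +46 mm, 39 mm apart, 12 mm high, 6 mm thick, flared to 50 mm at their front ends; farther forward both sides are free
- ref_1 (a point): centre of the top face of the second from the left reference block, fixed, 90 x 36 mm, 14 mm above the base plate. Axes as the gauge's. A rear stop rises 12 mm above it at x=+46 mm: a block pushed against it is flush to 1 mm. Guide cheeks on both sides from x=+14 to +46 mm, 39 mm apart, 12 mm high, 6 mm thick, flared to 50 mm at their front ends; farther forward both sides are free
- ref_2 (a point): centre of the top face of the third from the left reference block, fixed, 90 x 36 mm, 14 mm above the base plate. Axes as the gauge's. A rear stop rises 12 mm above it at x=+46 mm: a block pushed against it is flush to 1 mm. Guide cheeks on both sides from x=+14 to +46 mm, 39 mm apart, 12 mm high, 6 mm thick, flared to 50 mm at their front ends; farther forward both sides are free
- ref_3 (a point): centre of the top face of the rightmost reference block, fixed, 90 x 36 mm, 14 mm above the base plate. Axes as the gauge's. A rear stop rises 12 mm above it at x=+46 mm: a block pushed against it is flush to 1 mm. Guide cheeks on both sides from x=+14 to +46 mm, 39 mm apart, 12 mm high, 6 mm thick, flared to 50 mm at their front ends; farther forward both sides are free
- bar_mid (a point): middle of the underside of the bar, an aluminium bar 16 (x) x 320 (y) x 10 mm (z) that crosses above all reference blocks from x=+26 to +42 mm. Its underside is 27 mm + 7 mm per rad of outer_knob above their top faces: 36 mm with the ring at its stop, 19 to 23 mm at the start (too low for a block)
- knob_center (a point): on the vertical axis of the coaxial knob at the top face of the outer ring, 88 mm above the bench. Outer ring: black ribbed, 58 mm diameter, reaching 28 mm down from here. Inner knob: aluminium, 28 mm diameter, reaching 36 mm up from here. Housing top 30 mm below. They turn on friction (0.08 and 0.04 N m), stay where left and do not drag each other. The housing mark is on the -x side
- outer_knob (a joint): angle of the outer ring, rad, positive anticlockwise seen from above; 0 when the white line on the ring meets the white mark on the housing; stops at -1.2 and +1.3. It starts between -1.1 and -0.6. It lifts the bar by 7 mm per rad; the bar follows it
- inner_knob (a joint): angle of the inner knob, rad, positive anticlockwise seen from above; 0 when the black line on the knob points at the white mark on the housing; stops at -1.7 and +1.7. It starts between 0.6 and 1.3
- inner_mark (a point): outer end of the line on top of the inner knob, 13 mm from the axis; it moves only when the inner knob turns
- block_0: loose ground-steel gauge block, 90 long (its x) x 36 wide (its y) x 25 mm thick (its z), plain and flat, the same as the others; origin at the centre of its underside; it starts lying flat on the bench, one short end roughly towards the robot. About 0.3 kg. May be absent (then None)
- block_1: loose ground-steel gauge block, 90 long (its x) x 36 wide (its y) x 25 mm thick (its z), plain and flat, the same as the others; origin at the centre of its underside; it starts lying flat on the bench, one short end roughly towards the robot. About 0.3 kg. May be absent (then None)
- block_2: loose ground-steel gauge block, 90 long (its x) x 36 wide (its y) x 25 mm thick (its z), plain and flat, the same as the others; origin at the centre of its underside; it starts lying flat on the bench, one short end roughly towards the robot. About 0.3 kg. May be absent (then None)
- block_3: loose ground-steel gauge block, 90 long (its x) x 36 wide (its y) x 25 mm thick (its z), plain and flat, the same as the others; origin at the centre of its underside; it starts lying flat on the bench, one short end roughly towards the robot. About 0.3 kg. May be absent (then None)
- oil_bottle: bystander: white oil bottle with a red spout, 41 mm across, 134 mm tall; origin under its centre
- tape_roll: bystander: black roll of tape lying flat, 62 mm across, 19 mm high; origin under its centre
- cap_nut: bystander: black castellated cap nut, 57 mm across, 34 mm high; origin under its centre
- pump_body: bystander: black pump body standing upright, 83 mm across, 172 mm tall; origin under its centre
Mind the look-alikes: they are no part of the job. Leave any purple look-alike of the block_3 alone.

How it is judged:
By the outcome, as a careful person would: the job done as asked, in the order asked, and still so for the second after the job is handed in, with the robot touching nothing.
Of block_0, block_1, block_2, block_3 only 3 to 4 are there at a start; the rules pass over those that are not, and their reading is None.
At some moment in a run one of block_0, block_1, block_2, block_3 may be knocked a few centimetres aside while the robot is not near it.
Once in a run the grip may slacken for a moment while it holds something.
It also fails if it takes over 210 s, if anything falls off the work surface, if the arm or the gripper's body presses on something with over 40 N, if the wrist force passes 120 N, or if a joint passes its speed limit or range.

ROBOT

A 6-joint arm with a two-finger parallel gripper is mounted at the origin on a cart in front of the work surface, level with it; the furniture and walls round the work are solid. World frame = base frame: x ahead of the robot, y to its left, z up, the work surface at z = 0. Lengths are in m, angles in rad, forces in N, time in s.
With the tool pointing down it reaches from about 0.225 to 0.875 m from the base axis. Payload 3.4 kg.
Tool frame: the origin (TCP) lies at the very end of the fingers, on their centre line; the grasp point (between the pads) lies 19 mm behind it; z points along the fingers, y is the line along which they close (so a half turn about z gives the same grasp; the last joint's range is limited). The gripper opens to 85 mm and grips with 20 to 120 N. Pads are 22 mm wide; open, the fingers measure 114 mm over their backs; the gripper's body (76 mm by 85 mm) begins 54 mm behind the grasp point. The pads swing forward as they close: fully open they stand 13 mm farther back than shut.
Start: joints at [1.202, 0.276, 1.505, -0, 1.361, -0.121], TCP at [0.141, 0.557, 0.231] pointing down, gripper open.
Joint ranges: [-2.89, 2.89], [-0.75, 2.08], [0.22, 2.7], [-1.18, 4.32], [0.11, 2.71], [-2.7, 2.7]. Speed limits (rad/s): [2.57, 2.57, 3.14, 3.14, 3.14, 3.14].

INTERFACE

Orientations are given as a unit quaternion [w, x, y, z].
In Python, from rig import get_state, optics, sign_off gives the robot as it stands.
- The arm moves only by the tool send_rows, never from a script. Its argument "increments" is a list of rows, each an object with "gripper": the gripper's target within -1 to 1 (shut at 1, half-way at 0, fully open at -1); "linear": the shift along the world's x, y, z in m, a list of three; "delta_rot": the turn, a rotation vector about the world's x, y, z in rad, a list of three. In form: [{"gripper": gripper, "linear": [dx, dy, dz], "delta_rot": [rx, ry, rz]}, ...]. A call has 1 to 8 rows; each row is the pose to reach, as a shift and turn from the pose commanded when the call began; what a row does not reach only later rows make up. A row lasts 1/10 s, in which the tool goes at most 50 mm and 8.59 degrees, less where a joint would pass 70% of its speed; a pose out of reach is approached as far as the arm can. A call with a gripper value outside its range is refused whole. The fingers move at their own pace and stop on an object; "newtons" is the grip in N (left out, the last holds). Time passes only in rows, so rows that repeat a pose let the fingers close. It gives the time, the measured TCP pose, the force, the opening and the grip force at its end, in the units of the state.
- get_state(): the state, without advancing time (a new reading comes with each control period).
- optics.get_image(name): name is "scene" or "top"; returns a dict with "pixels" (400x640x3 uint8, blue, green, red), "K" (3x3 intrinsics, pixels), "rvec" (rotation vector, rad) and "tvec" (3), from world to camera coordinates, as OpenCV has them. Camera axes: x right, y down, z forward; pixel columns grow to the right and rows downward; lengths in m; the calibration is good to about 2 mm. A picture is of the moment at which its call begins. There is no depth.
- sign_off(): hands the job in; it is judged then, once.
The state is a dict: "clock": time; "qpos": joint angles; "qd": joint speeds; "effort": joint torques, N m; "position": TCP position; "ee_rot": TCP orientation; "contact_force": force on the tool from outside, world axes, zero at the start; "moment": the same for the moment, N m; "width": finger opening in m; "gripper_force": force on a finger pad.
Only numpy, scipy, OpenCV 4.12 (cv2) and the standard library are available. Lean on these libraries where they do the work, as an engineer would, in place of code of your own. Each camera call takes 0.05 s, during which the arm holds its last target. There are 200 camera calls.

## Working session

There is one attempt and no reset: what is moved stays moved. The work goes in short steps, Python scripts to look and compute and a tool call to move; the robot and the scene stay as the last step left them, time stands still between calls to the robot, and variables do not carry over. Pictures are saved under pics/ and viewed, at most 14 in all, crops included, and the job is handed in when it is done.

Besides the shell and the picture viewer there is one more tool, called after "Emit:" as name(argument=value, ...) on one line, values as JSON. send_rows: Moves the arm, as the interface text tells. Its arguments: {"type":"object","properties":{"increments":{"type":"array"},"newtons":{"type":"number"}},"required":["increments"]}

```bash
mkdir -p pics; cat > h.py <<'E'
import numpy as np, cv2
from rig import get_state, optics, sign_off
def cam(n):
    d=optics.get_image(n); d={k:np.array(v) for k,v in d.items()}
    d['R']=cv2.Rodrigues(d['rvec'].astype(float))[0]; return d
def ray(d,u,v,z):
    r=d['R'].T@np.linalg.inv(d['K'])@np.array([u,v,1.]); c=-d['R'].T@d['tvec'].ravel()
    return c+r*(z-c[2])/r[2]
def proj(d,p):
    return cv2.projectPoints(np.array(p,float).reshape(-1,1,3),d['rvec'].astype(float),d['tvec'].astype(float),d['K'].astype(float),None)[0].reshape(-1,2)
E
python3 - <<'E'
from h import *
for n in ('scene','top'):
    d=cam(n); cv2.imwrite(f'pics/{n}0.png',d['pixels']); print(n,d['K'][0],d['K'][1],-d['R'].T@d['tvec'].ravel(),d['R'][2])
print(get_state())
E
```

```text
scene [366.44448959   0.         323.93658743] [  0.         366.44448959 197.76133628] [-0.03093956 -0.63706031  0.85710344] [ 0.49367071  0.54201451 -0.68008051]
top [502.90052155   0.         328.98483968] [  0.         502.90052155 191.57098342] [ 0.19058357 -0.01612295  1.6573605 ] [ 0.20862021 -0.00937426 -0.9779518 ]
{'clock': 0.1, 'qpos': array([ 1.20200701e+00,  2.76548115e-01,  1.50598300e+00,  7.01783348e-07,
        1.36070886e+00, -1.21001897e-01]), 'qd': array([ 0.00087193, -0.00236911, -0.00424773,  0.00040175, -0.00149119,
       -0.00310551]), 'effort': array([ 9.49864116e-04, -4.17695689e+01, -2.46406603e+01,  8.72143164e-05,
        5.69685173e-03,  1.75544848e-06]), 'position': array([0.14086326, 0.55700434, 0.23052626]), 'ee_rot': array([-2.00034388e-04,  1.23577031e-01,  9.92334641e-01, -7.99004908e-04]), 'contact_force': array([ 0.26679746,  0.29817872, -0.05702381]), 'moment': array([-0.01127795,  0.03235054,  0.02659861]), 'gripper_force': 0.0, 'width': 0.0854754072535248}
```

View pics/top0.png

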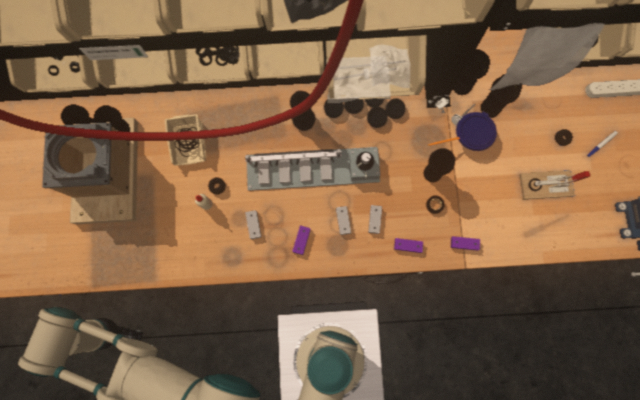

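View pics/scene0.png

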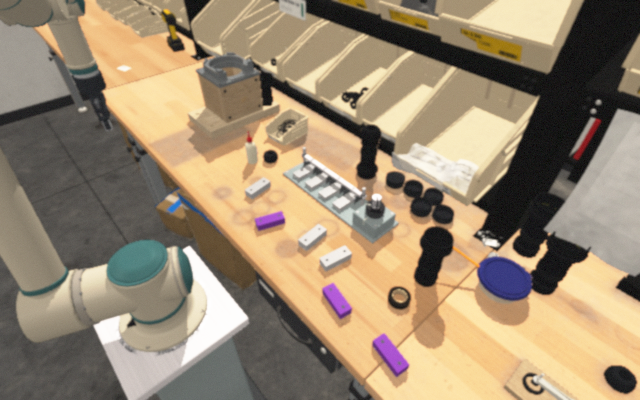

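The top view shows three grey steel blocks at about (253,224), (344,220) and (376,219). The purple look-alikes are at (302,240), (409,246) and (466,244). The gauge spans (247–382, 150–190), with its knob at (365,160). Next I'll take an enlarged crop to confirm this and get the coordinates.

```bash
python3 - <<'E'
from h import *
t=cam('top'); s=cam('scene')
a=cv2.resize(t['pixels'][145:240,240:400],None,fx=5,fy=5,interpolation=cv2.INTER_CUBIC)
cv2.imwrite('pics/c1.png',a)
b=cv2.resize(s['pixels'][140:280,230:410],None,fx=4.2,fy=4.2,interpolation=cv2.INTER_CUBIC)
cv2.imwrite('pics/c2.png',b)
hsv=cv2.cvtColor(t['pixels'],cv2.COLOR_BGR2HSV)
m=((hsv[...,1]<60)&(hsv[...,2]>95)).astype(np.uint8)
for c in cv2.findContours(m[195:245,230:400],cv2.RETR_EXTERNAL,cv2.CHAIN_APPROX_NONE,offset=(230,195))[0]:
    if cv2.contourArea(c)<100: continue
    r=cv2.minAreaRect(c); bx=cv2.boxPoints(r)
    P=np.array([ray(t,u,v,.025)[:2] for u,v in bx]); e=[P[1]-P[0],P[2]-P[1]]; l=max(e,key=np.linalg.norm)
    print(np.round(r[0],1),'ctr',P.mean(0).round(4),'len',np.linalg.norm(e,axis=1).round(3),'yaw',round(np.degrees(np.arctan(l[1]/l[0])),1))
E
```

```text
[252.9 224.3] ctr [0.4449 0.2238] len [0.032 0.085] yaw 8.1
[343. 220.] ctr [ 0.441  -0.0718] len [0.031 0.085] yaw 4.9
[374.8 219. ] ctr [ 0.4378 -0.1761] len [0.086 0.031] yaw -9.6
```

View pics/c1.png

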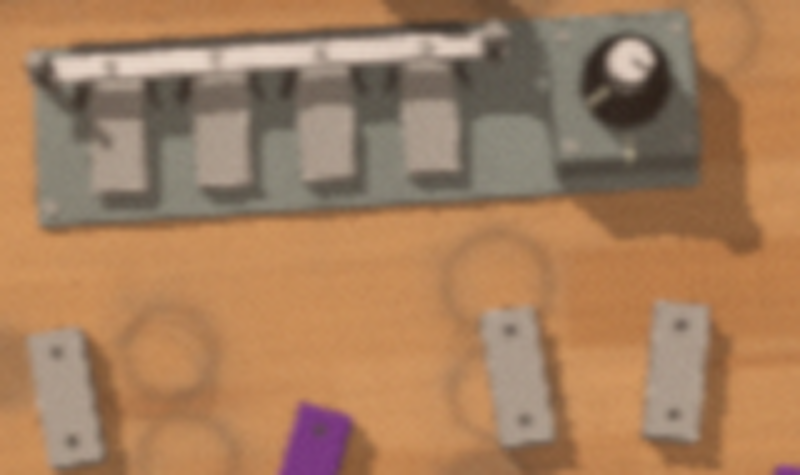

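View pics/c2.png

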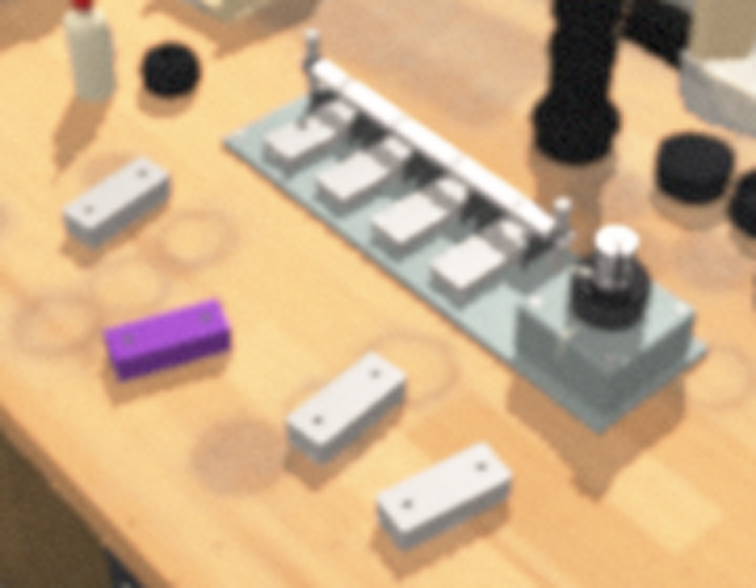

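The crop confirms three grey steel blocks; the purple ones differ only in colour, so they are the look-alikes. The front corners of the reference blocks, the knob and the white marks are all visible. I'll fit the gauge pose from these.

```bash
cat > fit.py <<'E'
from h import *
from scipy.optimize import least_squares
t=cam('top'); s=cam('scene')
c1=lambda x,y:(240+x/5-.4,145+y/5-.4)
c2=lambda x,y:(230+x/4.2-.4,140+y/4.2-.4)
px=[c1(*p) for p in [(92,191),(148,190),(196,186),(250,184),(301,181),(356,177),(404,173),(459,169)]]
L=[(-.045,.105-.07*i+q,.022) for i in range(4) for q in (.018,-.018)]
def W(p,l):
    l=np.array(l,float);c,si=np.cos(p[2]),np.sin(p[2])
    return np.c_[p[0]+c*l[:,0]-si*l[:,1],p[1]+si*l[:,0]+c*l[:,1],l[:,2]]
r=least_squares(lambda p:(proj(t,W(p,L))-px).ravel(),[.6,.05,0])
print(r.x,'rms px',np.sqrt((r.fun**2).mean()))
p=r.x
print('ring',ray(t,*c1(627,80),.088),'inner top',ray(t,*c1(630,62),.124),ray(s,*c2(616,240),.124),'mark',ray(t,*c1(629,152),.058))
print('knob guess',W(p,[(0,-.23,.088)]))
print('refs',W(p,[(0,.105-.07*i,.022) for i in range(4)]).round(4))
print('scene plate FL corner',ray(s,*c2(224,143),.008),ray(t,*c1(42,228),.008),'pred',W(p,[(-.062,.17,.008)]))
E
python3 fit.py
```

```text
[0.62800537 0.08013523 0.00092739] rms px 0.20949385958808472
ring [ 0.62033912 -0.15363147  0.088     ] inner top [ 0.62212985 -0.153269    0.124     ] [ 0.62008601 -0.15188703  0.124     ] mark [ 0.57975691 -0.15384912  0.058     ]
knob guess [[ 0.62821867 -0.14986467  0.088     ]]
refs [[ 0.6279  0.1851  0.022 ]
 [ 0.628   0.1151  0.022 ]
 [ 0.628   0.0451  0.022 ]
 [ 0.6281 -0.0249  0.022 ]]
scene plate FL corner [0.55963575 0.2357044  0.008     ] [0.56396657 0.23916687 0.008     ] pred [[0.56584774 0.25007766 0.008     ]]
```

Emit:
send_rows(increments=[{"gripper": -1, "linear": [0.02, -0.03, 0], "delta_rot": [0, 0, -0.13]}, {"gripper": -1, "linear": [0.04, -0.06, 0], "delta_rot": [0, 0, -0.26]}, {"gripper": -1, "linear": [0.06, -0.09, 0], "delta_rot": [0, 0, -0.39]}, {"gripper": -1, "linear": [0.08, -0.12, 0], "delta_rot": [0, 0, -0.52]}, {"gripper": -1, "linear": [0.1, -0.15, 0], "delta_rot": [0, 0, -0.65]}, {"gripper": -1, "linear": [0.12, -0.18, 0], "delta_rot": [0, 0, -0.78]}, {"gripper": -1, "linear": [0.14, -0.21, 0], "delta_rot": [0, 0, -0.91]}, {"gripper": -1, "linear": [0.16, -0.24, 0], "delta_rot": [0, 0, -1.0]}], newtons=30)

```text
clock: 1.1
position: [0.3016, 0.3162, 0.2315]
ee_rot: [0.0, 0.586, 0.81, 0.0]
contact_force: [0.6, 0.4, 2.2]
width: 0.0852
gripper_force: 0.0
```

Emit:
send_rows(increments=[{"gripper": -1, "linear": [0.02, -0.03, 0], "delta_rot": [0, 0, -0.13]}, {"gripper": -1, "linear": [0.04, -0.06, 0], "delta_rot": [0, 0, -0.26]}, {"gripper": -1, "linear": [0.06, -0.09, 0], "delta_rot": [0, 0, -0.39]}, {"gripper": -1, "linear": [0.08, -0.12, 0], "delta_rot": [0, 0, -0.52]}, {"gripper": -1, "linear": [0.1, -0.15, 0], "delta_rot": [0, 0, -0.65]}, {"gripper": -1, "linear": [0.12, -0.18, 0], "delta_rot": [0, 0, -0.78]}, {"gripper": -1, "linear": [0.14, -0.21, 0], "delta_rot": [0, 0, -0.91]}, {"gripper": -1, "linear": [0.16, -0.24, 0], "delta_rot": [0, 0, -1.0]}])

```text
clock: 1.9
position: [0.4617, 0.0761, 0.2315]
ee_rot: [0.0, 0.903, 0.43, 0.0]
contact_force: [-0.1, 0.3, -0.7]
width: 0.0856
gripper_force: 0.0
```

Emit:
send_rows(increments=[{"gripper": -1, "linear": [0.02, -0.03, 0], "delta_rot": [0, 0, -0.13]}, {"gripper": -1, "linear": [0.04, -0.06, 0], "delta_rot": [0, 0, -0.26]}, {"gripper": -1, "linear": [0.06, -0.09, 0], "delta_rot": [0, 0, -0.39]}, {"gripper": -1, "linear": [0.08, -0.12, 0], "delta_rot": [0, 0, -0.52]}, {"gripper": -1, "linear": [0.1, -0.15, 0], "delta_rot": [0, 0, -0.65]}, {"gripper": -1, "linear": [0.12, -0.18, 0], "delta_rot": [0, 0, -0.78]}, {"gripper": -1, "linear": [0.14, -0.21, 0], "delta_rot": [0, 0, -0.893]}, {"gripper": -1, "linear": [0.16, -0.23, 0], "delta_rot": [0, 0, -0.893]}])

```text
clock: 2.7
position: [0.6217, -0.1549, 0.2311]
ee_rot: [0.0, 1.0, -0.001, -0.0]
contact_force: [-0.1, -0.9, 0.6]
width: 0.0854
gripper_force: 0.0
```

Emit:
send_rows(increments=[{"gripper": -1, "linear": [0, 0.002, -0.03], "delta_rot": [0, 0, 0]}, {"gripper": -1, "linear": [0, 0.002, -0.06], "delta_rot": [0, 0, 0]}, {"gripper": -1, "linear": [0, 0.002, -0.09], "delta_rot": [0, 0, 0]}, {"gripper": -1, "linear": [0, 0.002, -0.115], "delta_rot": [0, 0, 0]}, {"gripper": -1, "linear": [0, 0.002, -0.135], "delta_rot": [0, 0, 0]}, {"gripper": -1, "linear": [0, 0.002, -0.15], "delta_rot": [0, 0, 0]}, {"gripper": -1, "linear": [0, 0.002, -0.163], "delta_rot": [0, 0, 0]}, {"gripper": -1, "linear": [0, 0.002, -0.163], "delta_rot": [0, 0, 0]}])

```text
clock: 3.5
position: [0.6197, -0.1501, 0.0663]
ee_rot: [-0.001, 1.0, 0.0, -0.002]
contact_force: [-0.0, -0.5, -1.0]
width: 0.0852
gripper_force: 0.0
```

Emit:
send_rows(increments=[{"gripper": 0, "linear": [0, 0, 0], "delta_rot": [0, 0, 0]}, {"gripper": 0.2, "linear": [0, 0, 0], "delta_rot": [0, 0, 0]}, {"gripper": 0.4, "linear": [0, 0, 0], "delta_rot": [0, 0, 0]}, {"gripper": 1, "linear": [0, 0, 0], "delta_rot": [0, 0, 0]}, {"gripper": 1, "linear": [0, 0, 0], "delta_rot": [0, 0, 0]}, {"gripper": 1, "linear": [0, 0, 0], "delta_rot": [0, 0, 0]}], newtons=30)

```text
clock: 4.1
position: [0.622, -0.1523, 0.0701]
ee_rot: [0.002, 1.0, 0.001, 0.001]
contact_force: [-0.0, -4.4, 5.9]
width: 0.0564
gripper_force: 32.9
```

Emit:
send_rows(increments=[{"gripper": 1, "linear": [0, 0, 0], "delta_rot": [0, 0, 0.1]}, {"gripper": 1, "linear": [0, 0, 0], "delta_rot": [0, 0, 0.2]}, {"gripper": 1, "linear": [0, 0, 0], "delta_rot": [0, 0, 0.3]}, {"gripper": 1, "linear": [0, 0, 0], "delta_rot": [0, 0, 0.4]}, {"gripper": 1, "linear": [0, 0, 0], "delta_rot": [0, 0, 0.5]}, {"gripper": 1, "linear": [0, 0, 0], "delta_rot": [0, 0, 0.6]}, {"gripper": 1, "linear": [0, 0, 0], "delta_rot": [0, 0, 0.7]}, {"gripper": 1, "linear": [0, 0, 0], "delta_rot": [0, 0, 0.8]}])

```text
clock: 4.9
position: [0.6221, -0.1527, 0.0701]
ee_rot: [0.002, 0.92, 0.392, 0.001]
contact_force: [-2.1, -6.6, 5.3]
width: 0.0566
gripper_force: 33.0
```

Emit:
send_rows(increments=[{"gripper": 1, "linear": [0, 0, 0], "delta_rot": [0, 0, 0.1]}, {"gripper": 1, "linear": [0, 0, 0], "delta_rot": [0, 0, 0.2]}, {"gripper": 1, "linear": [0, 0, 0], "delta_rot": [0, 0, 0.3]}, {"gripper": 1, "linear": [0, 0, 0], "delta_rot": [0, 0, 0.4]}, {"gripper": 1, "linear": [0, 0, 0], "delta_rot": [0, 0, 0.5]}, {"gripper": 1, "linear": [0, 0, 0], "delta_rot": [0, 0, 0.6]}, {"gripper": 1, "linear": [0, 0, 0], "delta_rot": [0, 0, 0.7]}, {"gripper": 1, "linear": [0, 0, 0], "delta_rot": [0, 0, 0.8]}])

```text
clock: 5.7
position: [0.6226, -0.1528, 0.0701]
ee_rot: [0.003, 0.695, 0.719, 0.0]
contact_force: [-1.0, -6.1, 4.2]
width: 0.0568
gripper_force: 32.9
```

```bash
python3 -c "
from h import *
s=get_state();print(s['moment'],s['qpos'],s['position'])
d=cam('top');cv2.imwrite('pics/c3.png',cv2.resize(np.hstack([d['pixels'][145:240,240:400]]),None,fx=5,fy=5,interpolation=2))"
```

```text
[-0.97754522  0.00689495 -0.12865321] [-0.34779716  0.49083392  1.58778604 -0.00262883  1.0576051  -0.38051472] [ 0.62256889 -0.15277051  0.07011496]
```

Emit:
send_rows(increments=[{"gripper": 1, "linear": [0, 0, 0], "delta_rot": [0, 0, 0.1]}, {"gripper": 1, "linear": [0, 0, 0], "delta_rot": [0, 0, 0.2]}, {"gripper": 1, "linear": [0, 0, 0], "delta_rot": [0, 0, 0.3]}, {"gripper": 1, "linear": [0, 0, 0], "delta_rot": [0, 0, 0.37]}, {"gripper": 1, "linear": [0, 0, 0], "delta_rot": [0, 0, 0.37]}])

```text
clock: 6.25
position: [0.6228, -0.1527, 0.0701]
ee_rot: [0.003, 0.552, 0.834, -0.0]
contact_force: [-0.0, -5.6, 5.2]
width: 0.0564
gripper_force: 32.9
```

```bash
python3 -c "
from h import *
s=get_state();print(s['moment'],s['qpos'][5],s['ee_rot'])"
```

```text
[-0.8903109  -0.08001662  0.09394795] -0.7479805232349737 [ 3.02905111e-03  5.51935908e-01  8.33880964e-01 -3.41947900e-04]
```

Emit:
send_rows(increments=[{"gripper": 1, "linear": [0, 0, 0], "delta_rot": [0, 0, 0.1]}, {"gripper": 1, "linear": [0, 0, 0], "delta_rot": [0, 0, 0.2]}, {"gripper": 1, "linear": [0, 0, 0], "delta_rot": [0, 0, 0.2]}])

```text
clock: 6.55
position: [0.6229, -0.1527, 0.0701]
ee_rot: [0.003, 0.466, 0.885, -0.001]
contact_force: [0.0, -6.5, 5.1]
width: 0.0568
gripper_force: 32.9
```

```bash
python3 -c "
from h import *
s=get_state();print(s['moment'],s['qpos'][5],s['ee_rot'])"
```

```text
[-0.90768128 -0.11469395  0.1140178 ] -0.948489334290228 [ 3.04554421e-03  4.65756816e-01  8.84907369e-01 -5.11734165e-04]
```

Emit:
send_rows(increments=[{"gripper": 1, "linear": [0, 0, 0], "delta_rot": [0, 0, 0.05]}, {"gripper": 1, "linear": [0, 0, 0], "delta_rot": [0, 0, 0.1]}, {"gripper": 1, "linear": [0, 0, 0], "delta_rot": [0, 0, 0.15]}])

```text
clock: 6.85
position: [0.6227, -0.1524, 0.0701]
ee_rot: [0.003, 0.399, 0.917, -0.0]
contact_force: [-1.9, -4.7, 6.3]
width: 0.0569
gripper_force: 33.2
```

```bash
python3 -c "
from h import *
s=get_state();print(s['moment'],s['qpos'][5],s['ee_rot'])
d=cam('top');cv2.imwrite('pics/c4.png',cv2.resize(d['pixels'][145:240,240:400],None,fx=5,fy=5,interpolation=2))"
```

```text
[-0.66095343  0.05712423 -0.91701254] -1.0972102091024132 [ 2.63968015e-03  3.98964087e-01  9.16962667e-01 -3.95434134e-04]
```

Emit:
send_rows(increments=[{"gripper": 1, "linear": [0, 0, 0], "delta_rot": [0, 0, 0.05]}, {"gripper": 1, "linear": [0, 0, 0], "delta_rot": [0, 0, 0.1]}, {"gripper": 1, "linear": [0, 0, 0], "delta_rot": [0, 0, 0.15]}])

```text
clock: 7.2
position: [0.6193, -0.1498, 0.0698]
ee_rot: [-0.002, 0.33, 0.944, 0.001]
contact_force: [-7.5, 0.9, 10.7]
width: 0.0566
gripper_force: 33.8
```

```bash
python3 -c "
from h import *
s=get_state();print(s['moment'],s['qpos'][5],s['ee_rot'])"
```

```text
[-0.02096727  1.48829624 -0.72266594] -1.246482098286266 [-1.73506632e-03  3.29686614e-01  9.44088684e-01  5.32159669e-04]
```

Emit:
send_rows(increments=[{"gripper": -1, "linear": [0, 0, 0], "delta_rot": [0, 0, 0]}, {"gripper": -1, "linear": [0, 0, 0], "delta_rot": [0, 0, 0]}, {"gripper": -1, "linear": [0, 0, 0], "delta_rot": [0, 0, 0]}, {"gripper": -1, "linear": [0, 0, 0.03], "delta_rot": [0, 0, 0]}, {"gripper": -1, "linear": [0, 0, 0.06], "delta_rot": [0, 0, 0]}, {"gripper": -1, "linear": [0, 0, 0.1], "delta_rot": [0, 0, 0]}, {"gripper": -1, "linear": [0, 0, 0.14], "delta_rot": [0, 0, 0]}, {"gripper": -1, "linear": [0, 0, 0.15], "delta_rot": [0, 0, 0]}])

```text
clock: 8.0
position: [0.6238, -0.1511, 0.2236]
ee_rot: [0.005, 0.329, 0.944, 0.0]
contact_force: [0.7, -0.4, -0.7]
width: 0.0853
gripper_force: 0.0
```

Emit:
send_rows(increments=[{"gripper": -1, "linear": [-0.04, 0, 0], "delta_rot": [0, 0, 0.1]}, {"gripper": -1, "linear": [-0.08, 0, 0], "delta_rot": [0, 0, 0.2]}, {"gripper": -1, "linear": [-0.12, 0, 0], "delta_rot": [0, 0, 0.3]}, {"gripper": -1, "linear": [-0.16, 0, 0], "delta_rot": [0, 0, 0.4]}, {"gripper": -1, "linear": [-0.2, 0, 0], "delta_rot": [0, 0, 0.5]}, {"gripper": -1, "linear": [-0.24, 0, 0], "delta_rot": [0, 0, 0.5]}, {"gripper": -1, "linear": [-0.28, 0, 0], "delta_rot": [0, 0, 0.5]}, {"gripper": -1, "linear": [-0.28, 0, 0], "delta_rot": [0, 0, 0.5]}])

```text
clock: 8.8
position: [0.336, -0.1487, 0.2173]
ee_rot: [-0.002, 0.086, 0.996, 0.001]
contact_force: [0.8, -0.5, 0.5]
width: 0.0855
gripper_force: 0.0
```

```bash
cat > blocks.py <<'E'
from h import *
import sys
t=cam('top'); hsv=cv2.cvtColor(t['pixels'],cv2.COLOR_BGR2HSV)
m=((hsv[...,1]<60)&(hsv[...,2]>95)).astype(np.uint8)
for c in cv2.findContours(m[195:260,225:420],cv2.RETR_EXTERNAL,cv2.CHAIN_APPROX_NONE,offset=(225,195))[0]:
    if cv2.contourArea(c)<100: continue
    r=cv2.minAreaRect(c); P=np.array([ray(t,u,v,.025)[:2] for u,v in cv2.boxPoints(r)]); e=[P[1]-P[0],P[2]-P[1]]; l=max(e,key=np.linalg.norm)
    print(np.round(r[0],1),'ctr',P.mean(0).round(4),'len',np.linalg.norm(e,axis=1).round(3),'yaw',round(np.arctan(l[1]/l[0]),3))
s=get_state(); q=s['ee_rot']; print(s['position'].round(4),'psi',round(2*np.arctan2(q[2],q[1])-np.pi/2,4),s['qpos'][5])
E
python3 blocks.py; python3 -c "
from h import *
d=cam('top');cv2.imwrite('pics/c5.png',cv2.resize(d['pixels'][140:240,240:400],None,fx=5,fy=5,interpolation=2))"
```

```text
[252.8 224.3] ctr [0.4451 0.224 ] len [0.032 0.085] yaw 0.131
[343.1 220.1] ctr [ 0.4407 -0.072 ] len [0.031 0.085] yaw 0.086
[ 0.339  -0.1497  0.2179] psi 1.3979 -2.0026406237354455
```

View pics/c5.png

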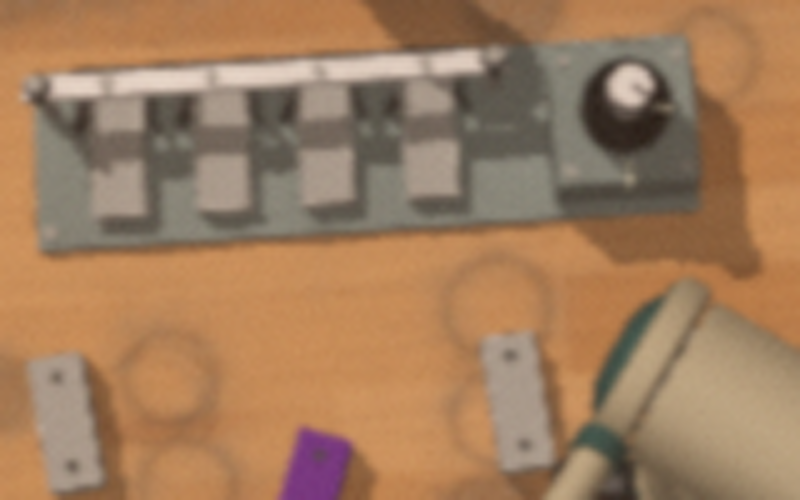

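The ring line now points to the +y-right side at crop (660,105), about +75°, so it is at its stop. The bar is raised and the inner knob hasn't moved. Next I'll grasp the rightmost block.

Emit:
send_rows(increments=[{"gripper": -1, "linear": [0.03, -0.008, 0], "delta_rot": [0, 0, 0]}, {"gripper": -1, "linear": [0.06, -0.016, -0.03], "delta_rot": [0, 0, 0]}, {"gripper": -1, "linear": [0.084, -0.024, -0.06], "delta_rot": [0, 0, 0]}, {"gripper": -1, "linear": [0.084, -0.024, -0.1], "delta_rot": [0, 0, 0]}, {"gripper": -1, "linear": [0.084, -0.024, -0.13], "delta_rot": [0, 0, 0]}, {"gripper": -1, "linear": [0.084, -0.024, -0.155], "delta_rot": [0, 0, 0]}, {"gripper": -1, "linear": [0.084, -0.024, -0.17], "delta_rot": [0, 0, 0]}, {"gripper": -1, "linear": [0.084, -0.024, -0.17], "delta_rot": [0, 0, 0]}])

```text
clock: 9.7
position: [0.4249, -0.1736, 0.0457]
ee_rot: [-0.002, 0.085, 0.996, 0.001]
contact_force: [0.1, -0.1, -0.2]
width: 0.0854
gripper_force: 0.0
```

Emit:
send_rows(increments=[{"gripper": -1, "linear": [0, 0, -0.015], "delta_rot": [0, 0, 0]}, {"gripper": -1, "linear": [0, 0, -0.03], "delta_rot": [0, 0, 0]}, {"gripper": -1, "linear": [0, 0, -0.042], "delta_rot": [0, 0, 0]}, {"gripper": -1, "linear": [0, 0, -0.042], "delta_rot": [0, 0, 0]}, {"gripper": -1, "linear": [0, 0, -0.042], "delta_rot": [0, 0, 0]}])

```text
clock: 10.2
position: [0.4262, -0.1749, 0.0068]
ee_rot: [0.001, 0.085, 0.996, -0.0]
contact_force: [0.2, 0.2, -0.4]
width: 0.0854
gripper_force: 0.0
```

Emit:
send_rows(increments=[{"gripper": 0, "linear": [0, 0, 0], "delta_rot": [0, 0, 0]}, {"gripper": 0.2, "linear": [0, 0, 0], "delta_rot": [0, 0, 0]}, {"gripper": 0.4, "linear": [0, 0, 0], "delta_rot": [0, 0, 0]}, {"gripper": 1, "linear": [0, 0, 0], "delta_rot": [0, 0, 0]}, {"gripper": 1, "linear": [0, 0, 0], "delta_rot": [0, 0, 0]}, {"gripper": 1, "linear": [0, 0, 0], "delta_rot": [0, 0, 0]}, {"gripper": 1, "linear": [0, 0, 0], "delta_rot": [0, 0, 0]}], newtons=60)

```text
clock: 10.9
position: [0.4254, -0.1746, 0.0071]
ee_rot: [0.001, 0.085, 0.996, -0.0]
contact_force: [-0.0, 0.2, 5.9]
width: 0.0345
gripper_force: 61.0
```

Emit:
send_rows(increments=[{"gripper": 1, "linear": [0, 0, 0.02], "delta_rot": [0, 0, 0]}, {"gripper": 1, "linear": [0, 0, 0.045], "delta_rot": [0, 0, 0]}, {"gripper": 1, "linear": [0.01, 0.015, 0.07], "delta_rot": [0, 0, 0.04]}, {"gripper": 1, "linear": [0.03, 0.035, 0.08], "delta_rot": [0, 0, 0.08]}, {"gripper": 1, "linear": [0.055, 0.06, 0.08], "delta_rot": [0, 0, 0.12]}, {"gripper": 1, "linear": [0.08, 0.085, 0.08], "delta_rot": [0, 0, 0.17]}, {"gripper": 1, "linear": [0.105, 0.11, 0.08], "delta_rot": [0, 0, 0.17]}, {"gripper": 1, "linear": [0.125, 0.13, 0.08], "delta_rot": [0, 0, 0.17]}])

```text
clock: 11.7
position: [0.5506, -0.0429, 0.0858]
ee_rot: [-0.0, 0.0, 1.0, 0.0]
contact_force: [0.6, -0.5, -3.8]
width: 0.0351
gripper_force: 61.1
```

Emit:
send_rows(increments=[{"gripper": 1, "linear": [0.015, 0.015, 0], "delta_rot": [0, 0, 0]}, {"gripper": 1, "linear": [0.021, 0.02, 0], "delta_rot": [0, 0, 0]}, {"gripper": 1, "linear": [0.021, 0.02, -0.02], "delta_rot": [0, 0, 0]}, {"gripper": 1, "linear": [0.021, 0.02, -0.035], "delta_rot": [0, 0, 0]}, {"gripper": 1, "linear": [0.021, 0.02, -0.045], "delta_rot": [0, 0, 0]}, {"gripper": 1, "linear": [0.021, 0.02, -0.05], "delta_rot": [0, 0, 0]}, {"gripper": 1, "linear": [0.021, 0.02, -0.05], "delta_rot": [0, 0, 0]}])

```text
clock: 12.4
position: [0.5702, -0.0249, 0.0357]
ee_rot: [-0.001, 0.001, 1.0, 0.0]
contact_force: [-0.1, -0.2, -3.5]
width: 0.0347
gripper_force: 61.1
```

```bash
python3 -c "
from h import *
print(get_state()['position'],get_state()['width'])
a=cam('top')['pixels'][140:220,230:390];b=cam('scene')['pixels'][150:260,270:410]
a=cv2.resize(a,(700,350),interpolation=2);b=cv2.resize(b,(318,250),interpolation=2)
o=np.zeros((600,700,3),np.uint8);o[:350]=a;o[350:,:318]=b;cv2.imwrite('pics/c6.png',o)"
```

```text
[ 0.57023409 -0.02486326  0.03565145] 0.03465038107730176
```

View pics/c6.png

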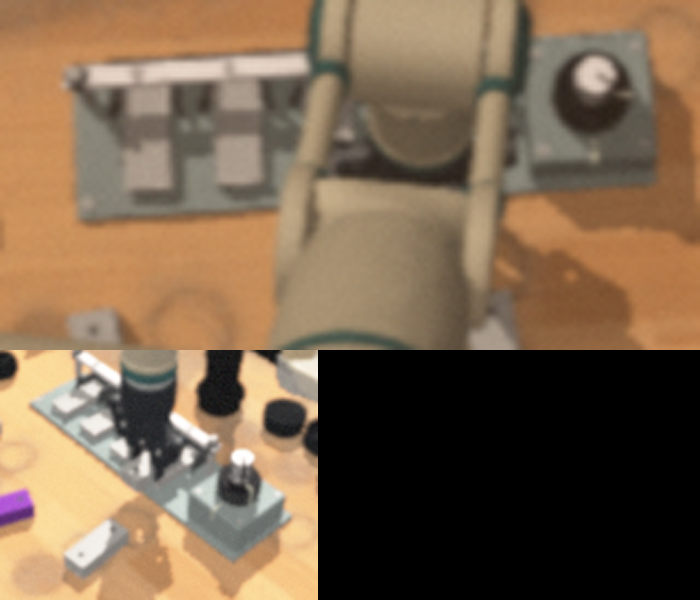

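Emit:
send_rows(increments=[{"gripper": 1, "linear": [0, 0, -0.003], "delta_rot": [0, 0, 0]}, {"gripper": 1, "linear": [0, 0, -0.006], "delta_rot": [0, 0, 0]}, {"gripper": 1, "linear": [0, 0, -0.007], "delta_rot": [0, 0, 0]}, {"gripper": 1, "linear": [0, 0, -0.007], "delta_rot": [0, 0, 0]}])

```text
clock: 12.9
position: [0.5709, -0.0245, 0.0293]
ee_rot: [-0.0, 0.0, 1.0, 0.0]
contact_force: [0.2, 0.0, -2.9]
width: 0.0345
gripper_force: 64.9
```

Emit:
send_rows(increments=[{"gripper": 1, "linear": [0.006, 0, 0], "delta_rot": [0, 0, 0]}, {"gripper": 1, "linear": [0.012, 0, 0], "delta_rot": [0, 0, 0]}, {"gripper": 1, "linear": [0.018, 0, 0], "delta_rot": [0, 0, 0]}, {"gripper": 1, "linear": [0.02, 0, 0], "delta_rot": [0, 0, 0]}])

```text
clock: 13.3
position: [0.5926, -0.0246, 0.0294]
ee_rot: [0.001, 0.0, 1.0, -0.0]
contact_force: [0.4, -0.2, -3.5]
width: 0.0346
gripper_force: 65.0
```

Emit:
send_rows(increments=[{"gripper": 1, "linear": [0, 0, -0.001], "delta_rot": [0, 0, 0]}, {"gripper": 1, "linear": [0, 0, -0.002], "delta_rot": [0, 0, 0]}, {"gripper": 1, "linear": [0, 0, -0.002], "delta_rot": [0, 0, 0]}])

```text
clock: 13.6
position: [0.5926, -0.0246, 0.0291]
ee_rot: [0.002, 0.0, 1.0, -0.0]
contact_force: [0.3, 0.6, 5.3]
width: 0.0346
gripper_force: 66.1
```

Emit:
send_rows(increments=[{"gripper": 1, "linear": [0, 0, -0.001], "delta_rot": [0, 0, 0]}, {"gripper": 1, "linear": [0, 0, -0.0015], "delta_rot": [0, 0, 0]}, {"gripper": 1, "linear": [0, 0, -0.0015], "delta_rot": [0, 0, 0]}])

```text
clock: 13.9
position: [0.5926, -0.0247, 0.0291]
ee_rot: [0.002, 0.0, 1.0, -0.0]
contact_force: [-2.0, 0.9, 13.6]
width: 0.0345
gripper_force: 67.3
```

Emit:
send_rows(increments=[{"gripper": 1, "linear": [0.002, 0, 0.001], "delta_rot": [0, 0, 0]}, {"gripper": 1, "linear": [0.005, 0, 0.001], "delta_rot": [0, 0, 0]}, {"gripper": 1, "linear": [0.008, 0, 0.001], "delta_rot": [0, 0, 0]}, {"gripper": 1, "linear": [0.011, 0, 0.001], "delta_rot": [0, 0, 0]}, {"gripper": 1, "linear": [0.014, 0, 0.001], "delta_rot": [0, 0, 0]}, {"gripper": 1, "linear": [0.014, 0, 0.001], "delta_rot": [0, 0, 0]}])

```text
clock: 14.5
position: [0.602, -0.0244, 0.0291]
ee_rot: [-0.003, 0.0, 1.0, -0.0]
contact_force: [-9.5, -0.9, 16.0]
width: 0.0344
gripper_force: 67.3
```

Emit:
send_rows(increments=[{"gripper": 1, "linear": [0.002, 0, 0], "delta_rot": [0, 0, 0]}, {"gripper": 1, "linear": [0.004, 0, 0], "delta_rot": [0, 0, 0]}, {"gripper": 1, "linear": [0.004, 0, 0], "delta_rot": [0, 0, 0]}])

```text
clock: 14.8
position: [0.6057, -0.0244, 0.0291]
ee_rot: [-0.003, 0.0, 1.0, -0.0]
contact_force: [-10.1, -0.7, 16.0]
width: 0.0345
gripper_force: 67.2
```

Emit:
send_rows(increments=[{"gripper": 1, "linear": [0.002, 0, 0], "delta_rot": [0, 0, 0]}, {"gripper": 1, "linear": [0.004, 0, 0], "delta_rot": [0, 0, 0]}, {"gripper": 1, "linear": [0.004, 0, 0], "delta_rot": [0, 0, 0]}])

```text
clock: 15.1
position: [0.6098, -0.0244, 0.0291]
ee_rot: [-0.003, 0.0, 1.0, -0.0]
contact_force: [-8.9, 0.1, 14.9]
width: 0.0344
gripper_force: 67.2
```

Emit:
send_rows(increments=[{"gripper": 1, "linear": [0.002, 0, 0.0005], "delta_rot": [0, 0, 0]}, {"gripper": 1, "linear": [0.003, 0, 0.0005], "delta_rot": [0, 0, 0]}, {"gripper": 1, "linear": [0.003, 0, 0.0005], "delta_rot": [0, 0, 0]}])

```text
clock: 15.4
position: [0.6133, -0.0244, 0.0291]
ee_rot: [-0.002, 0.0, 1.0, -0.0]
contact_force: [-7.3, 0.2, 11.3]
width: 0.0347
gripper_force: 66.9
```

Emit:
send_rows(increments=[{"gripper": 1, "linear": [0.002, 0, 0], "delta_rot": [0, 0, 0]}, {"gripper": 1, "linear": [0.003, 0, 0], "delta_rot": [0, 0, 0]}, {"gripper": 1, "linear": [0.003, 0, 0], "delta_rot": [0, 0, 0]}])

```text
clock: 15.7
position: [0.6152, -0.0244, 0.0291]
ee_rot: [-0.003, 0.0, 1.0, 0.0]
contact_force: [-9.2, 0.3, 13.5]
width: 0.0346
gripper_force: 67.1
```

Emit:
send_rows(increments=[{"gripper": 1, "linear": [0.002, 0, 0], "delta_rot": [0, 0, 0]}, {"gripper": 1, "linear": [0.003, 0, 0], "delta_rot": [0, 0, 0]}, {"gripper": 1, "linear": [0.003, 0, 0], "delta_rot": [0, 0, 0]}])

```text
clock: 16.0
position: [0.6152, -0.0244, 0.0291]
ee_rot: [-0.006, -0.0, 1.0, 0.0]
contact_force: [-15.9, -0.2, 17.8]
width: 0.0346
gripper_force: 67.6
```

Emit:
send_rows(increments=[{"gripper": 0.3, "linear": [0, 0, 0], "delta_rot": [0, 0, 0]}, {"gripper": -0.1, "linear": [0, 0, 0], "delta_rot": [0, 0, 0]}, {"gripper": -0.3, "linear": [-0.002, 0, 0.002], "delta_rot": [0, 0, 0]}, {"gripper": -0.3, "linear": [-0.004, 0, 0.01], "delta_rot": [0, 0, 0]}, {"gripper": -0.3, "linear": [-0.004, 0, 0.03], "delta_rot": [0, 0, 0]}, {"gripper": -0.3, "linear": [-0.004, 0, 0.06], "delta_rot": [0, 0, 0]}, {"gripper": -0.3, "linear": [-0.02, 0, 0.09], "delta_rot": [0, 0, 0]}, {"gripper": -0.3, "linear": [-0.06, 0, 0.11], "delta_rot": [0, 0, 0]}])

```text
clock: 16.8
position: [0.5663, -0.0252, 0.1401]
ee_rot: [0.004, 0.0, 1.0, -0.001]
contact_force: [-0.7, -0.6, 1.1]
width: 0.0558
gripper_force: 0.0
```

Emit:
send_rows(increments=[{"gripper": -1, "linear": [-0.04, 0, 0.02], "delta_rot": [0, 0, 0]}, {"gripper": -1, "linear": [-0.08, 0, 0.03], "delta_rot": [0, 0, 0]}, {"gripper": -1, "linear": [-0.12, 0, 0.04], "delta_rot": [0, 0, 0]}, {"gripper": -1, "linear": [-0.16, 0, 0.05], "delta_rot": [0, 0, 0]}, {"gripper": -1, "linear": [-0.2, 0, 0.06], "delta_rot": [0, 0, 0]}, {"gripper": -1, "linear": [-0.24, 0, 0.06], "delta_rot": [0, 0, 0]}, {"gripper": -1, "linear": [-0.24, 0, 0.06], "delta_rot": [0, 0, 0]}])

```text
clock: 17.5
position: [0.3169, -0.0236, 0.1975]
ee_rot: [-0.001, 0.001, 1.0, 0.0]
contact_force: [0.5, 0.5, 0.2]
width: 0.0853
gripper_force: 0.0
```

```bash
python3 blocks.py; python3 -c "
from h import *
a=cam('top')['pixels'][140:240,230:390];b=cam('scene')['pixels'][150:260,270:410]
a=cv2.resize(a,(560,350),interpolation=2);b=cv2.resize(b,(318,250),interpolation=2)
o=np.zeros((600,560,3),np.uint8);o[:350]=a;o[350:,:318]=b;cv2.imwrite('pics/c7.png',o)"
```

```text
[252.8 224.3] ctr [0.4452 0.2239] len [0.032 0.085] yaw 0.141
[342.4 215.9] ctr [ 0.4548 -0.0707] len [0.031 0.06 ] yaw 0.095
[ 0.3203 -0.0242  0.1979] psi 1.5692 -1.8626434978344595
```

View pics/c7.png

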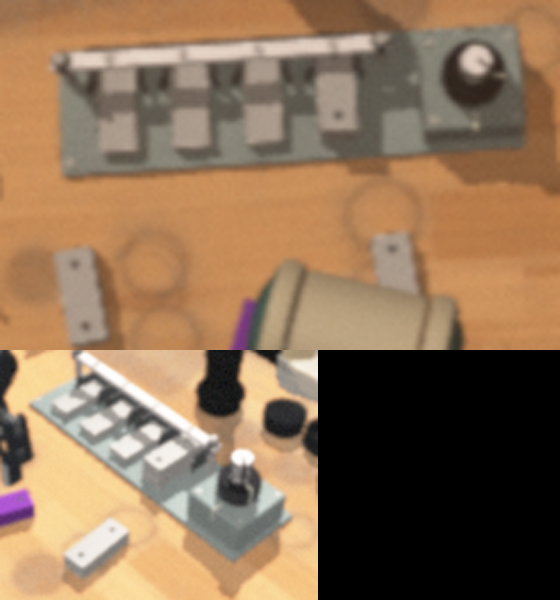

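Block 1 looks seated and flush on ref_3 (top crop 338,100). The next block, at (343,220), goes to ref_2.

Emit:
send_rows(increments=[{"gripper": -1, "linear": [0.03, -0.015, 0], "delta_rot": [0, 0, 0.04]}, {"gripper": -1, "linear": [0.06, -0.03, -0.03], "delta_rot": [0, 0, 0.087]}, {"gripper": -1, "linear": [0.09, -0.045, -0.06], "delta_rot": [0, 0, 0.087]}, {"gripper": -1, "linear": [0.107, -0.049, -0.09], "delta_rot": [0, 0, 0.087]}, {"gripper": -1, "linear": [0.107, -0.049, -0.12], "delta_rot": [0, 0, 0.087]}, {"gripper": -1, "linear": [0.107, -0.049, -0.14], "delta_rot": [0, 0, 0.087]}, {"gripper": -1, "linear": [0.107, -0.049, -0.15], "delta_rot": [0, 0, 0.087]}, {"gripper": -1, "linear": [0.107, -0.049, -0.15], "delta_rot": [0, 0, 0.087]}])

```text
clock: 18.45
position: [0.4293, -0.0734, 0.0459]
ee_rot: [-0.001, -0.043, 0.999, 0.001]
contact_force: [0.3, 0.0, 0.6]
width: 0.0852
gripper_force: 0.0
```

Emit:
send_rows(increments=[{"gripper": -1, "linear": [0, 0, -0.015], "delta_rot": [0, 0, 0]}, {"gripper": -1, "linear": [0, 0, -0.03], "delta_rot": [0, 0, 0]}, {"gripper": -1, "linear": [0, 0, -0.041], "delta_rot": [0, 0, 0]}, {"gripper": -1, "linear": [0, 0, -0.041], "delta_rot": [0, 0, 0]}, {"gripper": -1, "linear": [0, 0, -0.041], "delta_rot": [0, 0, 0]}])

```text
clock: 18.95
position: [0.4302, -0.0738, 0.0072]
ee_rot: [0.001, -0.043, 0.999, -0.0]
contact_force: [-0.3, 0.2, 0.6]
width: 0.0852
gripper_force: 0.0
```

Emit:
send_rows(increments=[{"gripper": 0, "linear": [0, 0, 0], "delta_rot": [0, 0, 0]}, {"gripper": 0.2, "linear": [0, 0, 0], "delta_rot": [0, 0, 0]}, {"gripper": 0.4, "linear": [0, 0, 0], "delta_rot": [0, 0, 0]}, {"gripper": 1, "linear": [0, 0, 0], "delta_rot": [0, 0, 0]}, {"gripper": 1, "linear": [0, 0, 0], "delta_rot": [0, 0, 0]}, {"gripper": 1, "linear": [0, 0, 0], "delta_rot": [0, 0, 0]}, {"gripper": 1, "linear": [0, 0, 0], "delta_rot": [0, 0, 0]}], newtons=60)

```text
clock: 19.65
position: [0.4294, -0.0735, 0.007]
ee_rot: [0.0, -0.043, 0.999, -0.0]
contact_force: [-0.1, 0.3, 6.0]
width: 0.0344
gripper_force: 60.2
```

Emit:
send_rows(increments=[{"gripper": 1, "linear": [0, 0, 0.02], "delta_rot": [0, 0, 0]}, {"gripper": 1, "linear": [0, 0, 0.045], "delta_rot": [0, 0, 0]}, {"gripper": 1, "linear": [0.01, 0.015, 0.07], "delta_rot": [0, 0, -0.03]}, {"gripper": 1, "linear": [0.03, 0.035, 0.08], "delta_rot": [0, 0, -0.06]}, {"gripper": 1, "linear": [0.055, 0.06, 0.08], "delta_rot": [0, 0, -0.086]}, {"gripper": 1, "linear": [0.08, 0.085, 0.08], "delta_rot": [0, 0, -0.086]}, {"gripper": 1, "linear": [0.105, 0.105, 0.08], "delta_rot": [0, 0, -0.086]}, {"gripper": 1, "linear": [0.125, 0.119, 0.08], "delta_rot": [0, 0, -0.086]}])

```text
clock: 20.45
position: [0.5549, 0.047, 0.0859]
ee_rot: [-0.0, -0.001, 1.0, 0.0]
contact_force: [-0.0, -0.4, -1.7]
width: 0.0348
gripper_force: 60.9
```

Emit:
send_rows(increments=[{"gripper": 1, "linear": [0.012, 0, 0], "delta_rot": [0, 0, 0]}, {"gripper": 1, "linear": [0.018, 0, 0], "delta_rot": [0, 0, 0]}, {"gripper": 1, "linear": [0.018, 0, -0.02], "delta_rot": [0, 0, 0]}, {"gripper": 1, "linear": [0.018, 0, -0.035], "delta_rot": [0, 0, 0]}, {"gripper": 1, "linear": [0.018, 0, -0.045], "delta_rot": [0, 0, 0]}, {"gripper": 1, "linear": [0.018, 0, -0.05], "delta_rot": [0, 0, 0]}, {"gripper": 1, "linear": [0.018, 0, -0.05], "delta_rot": [0, 0, 0]}])

```text
clock: 21.15
position: [0.5713, 0.045, 0.0358]
ee_rot: [-0.001, 0.0, 1.0, 0.0]
contact_force: [-0.1, -0.3, -3.2]
width: 0.0344
gripper_force: 60.9
```

Emit:
send_rows(increments=[{"gripper": 1, "linear": [0, 0, -0.003], "delta_rot": [0, 0, 0]}, {"gripper": 1, "linear": [0, 0, -0.006], "delta_rot": [0, 0, 0]}, {"gripper": 1, "linear": [0, 0, -0.008], "delta_rot": [0, 0, 0]}, {"gripper": 1, "linear": [0, 0, -0.0085], "delta_rot": [0, 0, 0]}, {"gripper": 1, "linear": [0, 0, -0.0085], "delta_rot": [0, 0, 0]}])

```text
clock: 21.65
position: [0.5723, 0.0454, 0.029]
ee_rot: [0.001, -0.0, 1.0, -0.0]
contact_force: [-2.2, -0.7, 5.1]
width: 0.0347
gripper_force: 61.9
```

Emit:
send_rows(increments=[{"gripper": 1, "linear": [0.004, 0, 0], "delta_rot": [0, 0, 0]}, {"gripper": 1, "linear": [0.009, 0, 0], "delta_rot": [0, 0, 0]}, {"gripper": 1, "linear": [0.014, 0, 0], "delta_rot": [0, 0, 0]}, {"gripper": 1, "linear": [0.019, 0, 0], "delta_rot": [0, 0, 0]}, {"gripper": 1, "linear": [0.024, 0, 0], "delta_rot": [0, 0, 0]}, {"gripper": 1, "linear": [0.029, 0, 0], "delta_rot": [0, 0, 0]}, {"gripper": 1, "linear": [0.034, 0, 0], "delta_rot": [0, 0, 0]}, {"gripper": 1, "linear": [0.036, 0, 0], "delta_rot": [0, 0, 0]}])

```text
clock: 22.45
position: [0.6069, 0.0456, 0.0291]
ee_rot: [-0.001, -0.0, 1.0, 0.0]
contact_force: [-7.0, -0.1, 10.3]
width: 0.0348
gripper_force: 62.3
```

Emit:
send_rows(increments=[{"gripper": 1, "linear": [0.003, 0, 0], "delta_rot": [0, 0, 0]}, {"gripper": 1, "linear": [0.005, 0, 0], "delta_rot": [0, 0, 0]}, {"gripper": 1, "linear": [0.005, 0, 0], "delta_rot": [0, 0, 0]}])

```text
clock: 22.75
position: [0.6119, 0.0456, 0.0291]
ee_rot: [-0.001, -0.0, 1.0, 0.0]
contact_force: [-5.2, 0.2, 8.1]
width: 0.0344
gripper_force: 62.2
```

Emit:
send_rows(increments=[{"gripper": 1, "linear": [0.003, 0, 0], "delta_rot": [0, 0, 0]}, {"gripper": 1, "linear": [0.005, 0, 0], "delta_rot": [0, 0, 0]}, {"gripper": 1, "linear": [0.005, 0, 0], "delta_rot": [0, 0, 0]}])

```text
clock: 23.05
position: [0.6159, 0.0456, 0.029]
ee_rot: [-0.002, -0.0, 1.0, 0.0]
contact_force: [-6.6, 0.6, 9.5]
width: 0.0345
gripper_force: 62.4
```

Emit:
send_rows(increments=[{"gripper": 1, "linear": [0.002, 0, 0], "delta_rot": [0, 0, 0]}, {"gripper": 1, "linear": [0.004, 0, 0], "delta_rot": [0, 0, 0]}, {"gripper": 1, "linear": [0.004, 0, 0], "delta_rot": [0, 0, 0]}])

```text
clock: 23.35
position: [0.6159, 0.0457, 0.0291]
ee_rot: [-0.006, -0.0, 1.0, -0.0]
contact_force: [-14.3, -0.2, 15.3]
width: 0.035
gripper_force: 63.2
```

Emit:
send_rows(increments=[{"gripper": 0.3, "linear": [0, 0, 0], "delta_rot": [0, 0, 0]}, {"gripper": -0.1, "linear": [0, 0, 0], "delta_rot": [0, 0, 0]}, {"gripper": -0.25, "linear": [-0.002, 0, 0.002], "delta_rot": [0, 0, 0]}, {"gripper": -0.25, "linear": [-0.004, 0, 0.01], "delta_rot": [0, 0, 0]}, {"gripper": -0.25, "linear": [-0.004, 0, 0.03], "delta_rot": [0, 0, 0]}, {"gripper": -0.25, "linear": [-0.004, 0, 0.06], "delta_rot": [0, 0, 0]}, {"gripper": -0.25, "linear": [-0.02, 0, 0.09], "delta_rot": [0, 0, 0]}, {"gripper": -0.25, "linear": [-0.06, 0, 0.11], "delta_rot": [0, 0, 0]}])

```text
clock: 24.15
position: [0.5665, 0.0451, 0.1406]
ee_rot: [0.004, -0.0, 1.0, -0.0]
contact_force: [-0.3, -0.5, 0.5]
width: 0.0532
gripper_force: 0.0
```

Emit:
send_rows(increments=[{"gripper": -1, "linear": [-0.04, 0, 0.02], "delta_rot": [0, 0, 0]}, {"gripper": -1, "linear": [-0.08, 0, 0.03], "delta_rot": [0, 0, 0]}, {"gripper": -1, "linear": [-0.12, 0, 0.04], "delta_rot": [0, 0, 0]}, {"gripper": -1, "linear": [-0.16, 0, 0.05], "delta_rot": [0, 0, 0]}, {"gripper": -1, "linear": [-0.2, 0, 0.06], "delta_rot": [0, 0, 0]}, {"gripper": -1, "linear": [-0.24, 0, 0.06], "delta_rot": [0, 0, 0]}, {"gripper": -1, "linear": [-0.24, 0, 0.06], "delta_rot": [0, 0, 0]}])

```text
clock: 24.85
position: [0.3167, 0.0458, 0.198]
ee_rot: [-0.001, -0.0, 1.0, 0.0]
contact_force: [0.5, -0.3, 0.0]
width: 0.0853
gripper_force: 0.0
```

```bash
python3 blocks.py; python3 -c "
from h import *
a=cam('top')['pixels'][140:240,230:390];b=cam('scene')['pixels'][150:260,270:410]
a=cv2.resize(a,(560,350),interpolation=2);b=cv2.resize(b,(318,250),interpolation=2)
o=np.zeros((600,560,3),np.uint8);o[:350]=a;o[350:,:318]=b;cv2.imwrite('pics/c8.png',o)"
```

```text
[252.8 224.3] ctr [0.4452 0.224 ] len [0.032 0.085] yaw 0.151
[0.3203 0.0456 0.1985] psi 1.571 -1.6459180584754094
```

View pics/c8.png

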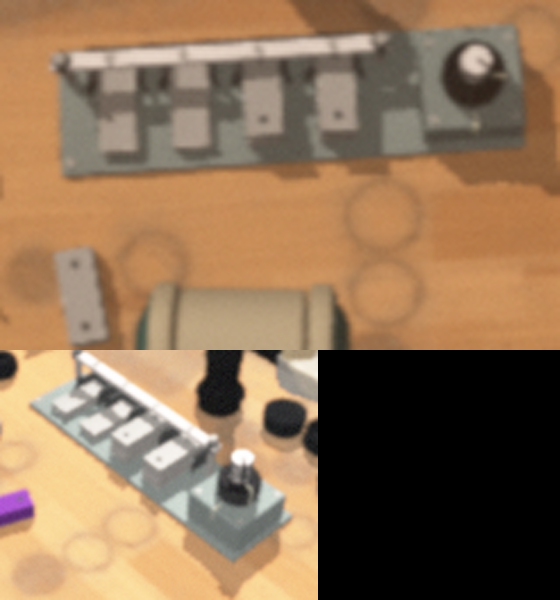

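Two blocks are seated (263,100 and 338,100). The third, at (253,224), goes to ref_0.

Emit:
send_rows(increments=[{"gripper": -1, "linear": [0.02, 0.03, 0], "delta_rot": [0, 0, 0.05]}, {"gripper": -1, "linear": [0.04, 0.06, 0], "delta_rot": [0, 0, 0.1]}, {"gripper": -1, "linear": [0.06, 0.09, 0], "delta_rot": [0, 0, 0.14]}, {"gripper": -1, "linear": [0.08, 0.12, 0], "delta_rot": [0, 0, 0.14]}, {"gripper": -1, "linear": [0.1, 0.15, -0.01], "delta_rot": [0, 0, 0.14]}, {"gripper": -1, "linear": [0.113, 0.177, -0.03], "delta_rot": [0, 0, 0.14]}, {"gripper": -1, "linear": [0.113, 0.177, -0.06], "delta_rot": [0, 0, 0.14]}, {"gripper": -1, "linear": [0.113, 0.177, -0.09], "delta_rot": [0, 0, 0.14]}])

```text
clock: 25.8
position: [0.4376, 0.2242, 0.1063]
ee_rot: [0.001, -0.071, 0.997, 0.0]
contact_force: [0.0, -0.8, -0.1]
width: 0.0852
gripper_force: 0.0
```

Emit:
send_rows(increments=[{"gripper": -1, "linear": [0, 0, -0.03], "delta_rot": [0, 0, 0]}, {"gripper": -1, "linear": [0, 0, -0.05], "delta_rot": [0, 0, 0]}, {"gripper": -1, "linear": [0, 0, -0.07], "delta_rot": [0, 0, 0]}, {"gripper": -1, "linear": [0, 0, -0.085], "delta_rot": [0, 0, 0]}, {"gripper": -1, "linear": [0, 0, -0.095], "delta_rot": [0, 0, 0]}, {"gripper": -1, "linear": [0, 0, -0.101], "delta_rot": [0, 0, 0]}, {"gripper": -1, "linear": [0, 0, -0.101], "delta_rot": [0, 0, 0]}, {"gripper": -1, "linear": [0, 0, -0.101], "delta_rot": [0, 0, 0]}])

```text
clock: 26.6
position: [0.4358, 0.2227, 0.0071]
ee_rot: [0.0, -0.07, 0.998, 0.0]
contact_force: [-0.7, 0.5, -0.2]
width: 0.0855
gripper_force: 0.0
```

Emit:
send_rows(increments=[{"gripper": 0, "linear": [0, 0, 0], "delta_rot": [0, 0, 0]}, {"gripper": 0.2, "linear": [0, 0, 0], "delta_rot": [0, 0, 0]}, {"gripper": 0.4, "linear": [0, 0, 0], "delta_rot": [0, 0, 0]}, {"gripper": 1, "linear": [0, 0, 0], "delta_rot": [0, 0, 0]}, {"gripper": 1, "linear": [0, 0, 0], "delta_rot": [0, 0, 0]}, {"gripper": 1, "linear": [0, 0, 0], "delta_rot": [0, 0, 0]}, {"gripper": 1, "linear": [0, 0, 0], "delta_rot": [0, 0, 0]}], newtons=60)

```text
clock: 27.3
position: [0.4356, 0.2228, 0.0076]
ee_rot: [0.001, -0.07, 0.998, 0.0]
contact_force: [-0.4, 0.2, 5.1]
width: 0.0346
gripper_force: 61.7
```

Emit:
send_rows(increments=[{"gripper": 1, "linear": [0, 0, 0.02], "delta_rot": [0, 0, 0]}, {"gripper": 1, "linear": [0, 0, 0.045], "delta_rot": [0, 0, 0]}, {"gripper": 1, "linear": [0.01, -0.005, 0.07], "delta_rot": [0, 0, -0.05]}, {"gripper": 1, "linear": [0.03, -0.015, 0.08], "delta_rot": [0, 0, -0.1]}, {"gripper": 1, "linear": [0.055, -0.025, 0.08], "delta_rot": [0, 0, -0.14]}, {"gripper": 1, "linear": [0.08, -0.037, 0.08], "delta_rot": [0, 0, -0.14]}, {"gripper": 1, "linear": [0.105, -0.037, 0.08], "delta_rot": [0, 0, -0.14]}, {"gripper": 1, "linear": [0.125, -0.037, 0.08], "delta_rot": [0, 0, -0.14]}])

```text
clock: 28.1
position: [0.561, 0.1847, 0.0863]
ee_rot: [-0.0, 0.0, 1.0, -0.0]
contact_force: [-0.2, 0.6, -1.9]
width: 0.0348
gripper_force: 60.8
```

Emit:
send_rows(increments=[{"gripper": 1, "linear": [0.01, 0, 0], "delta_rot": [0, 0, 0]}, {"gripper": 1, "linear": [0.013, 0, 0], "delta_rot": [0, 0, 0]}, {"gripper": 1, "linear": [0.013, 0, -0.02], "delta_rot": [0, 0, 0]}, {"gripper": 1, "linear": [0.013, 0, -0.035], "delta_rot": [0, 0, 0]}, {"gripper": 1, "linear": [0.013, 0, -0.045], "delta_rot": [0, 0, 0]}, {"gripper": 1, "linear": [0.013, 0, -0.05], "delta_rot": [0, 0, 0]}, {"gripper": 1, "linear": [0.013, 0, -0.05], "delta_rot": [0, 0, 0]}])

```text
clock: 28.8
position: [0.5721, 0.1855, 0.0363]
ee_rot: [-0.001, -0.0, 1.0, -0.0]
contact_force: [-0.2, 0.2, -1.6]
width: 0.0345
gripper_force: 60.8
```

Emit:
send_rows(increments=[{"gripper": 1, "linear": [0, 0, -0.003], "delta_rot": [0, 0, 0]}, {"gripper": 1, "linear": [0, 0, -0.006], "delta_rot": [0, 0, 0]}, {"gripper": 1, "linear": [0, 0, -0.008], "delta_rot": [0, 0, 0]}, {"gripper": 1, "linear": [0, 0, -0.0085], "delta_rot": [0, 0, 0]}, {"gripper": 1, "linear": [0, 0, -0.0085], "delta_rot": [0, 0, 0]}])

```text
clock: 29.3
position: [0.5733, 0.1856, 0.0296]
ee_rot: [0.001, -0.0, 1.0, 0.0]
contact_force: [-2.5, -0.7, 5.1]
width: 0.0345
gripper_force: 61.7
```

Emit:
send_rows(increments=[{"gripper": 1, "linear": [0.004, 0, 0], "delta_rot": [0, 0, 0]}, {"gripper": 1, "linear": [0.009, 0, 0], "delta_rot": [0, 0, 0]}, {"gripper": 1, "linear": [0.014, 0, 0], "delta_rot": [0, 0, 0]}, {"gripper": 1, "linear": [0.019, 0, 0], "delta_rot": [0, 0, 0]}, {"gripper": 1, "linear": [0.024, 0, 0], "delta_rot": [0, 0, 0]}, {"gripper": 1, "linear": [0.029, 0, 0], "delta_rot": [0, 0, 0]}, {"gripper": 1, "linear": [0.034, 0, 0], "delta_rot": [0, 0, 0]}, {"gripper": 1, "linear": [0.036, 0, 0], "delta_rot": [0, 0, 0]}])

```text
clock: 30.1
position: [0.6081, 0.1857, 0.0296]
ee_rot: [-0.001, -0.0, 1.0, 0.0]
contact_force: [-7.0, 0.4, 9.5]
width: 0.0348
gripper_force: 62.0
```

Emit:
send_rows(increments=[{"gripper": 1, "linear": [0.003, 0, 0], "delta_rot": [0, 0, 0]}, {"gripper": 1, "linear": [0.005, 0, 0], "delta_rot": [0, 0, 0]}, {"gripper": 1, "linear": [0.005, 0, 0], "delta_rot": [0, 0, 0]}])

```text
clock: 30.4
position: [0.6131, 0.1856, 0.0296]
ee_rot: [-0.001, -0.0, 1.0, 0.0]
contact_force: [-4.5, 0.3, 7.8]
width: 0.0344
gripper_force: 61.9
```

Emit:
send_rows(increments=[{"gripper": 1, "linear": [0.003, 0, 0], "delta_rot": [0, 0, 0]}, {"gripper": 1, "linear": [0.005, 0, 0], "delta_rot": [0, 0, 0]}, {"gripper": 1, "linear": [0.005, 0, 0], "delta_rot": [0, 0, 0]}])

```text
clock: 30.7
position: [0.617, 0.1857, 0.0296]
ee_rot: [-0.002, -0.0, 1.0, 0.0]
contact_force: [-5.8, -0.4, 8.4]
width: 0.0346
gripper_force: 62.2
```

Emit:
send_rows(increments=[{"gripper": 1, "linear": [0.002, 0, 0], "delta_rot": [0, 0, 0]}, {"gripper": 1, "linear": [0.004, 0, 0], "delta_rot": [0, 0, 0]}, {"gripper": 1, "linear": [0.004, 0, 0], "delta_rot": [0, 0, 0]}])

```text
clock: 31.0
position: [0.617, 0.1857, 0.0296]
ee_rot: [-0.006, 0.0, 1.0, -0.0]
contact_force: [-13.9, -0.1, 15.0]
width: 0.0346
gripper_force: 62.9
```

Emit:
send_rows(increments=[{"gripper": 0.3, "linear": [0, 0, 0], "delta_rot": [0, 0, 0]}, {"gripper": -0.1, "linear": [0, 0, 0], "delta_rot": [0, 0, 0]}, {"gripper": -0.25, "linear": [-0.002, 0, 0.002], "delta_rot": [0, 0, 0]}, {"gripper": -0.25, "linear": [-0.004, 0, 0.01], "delta_rot": [0, 0, 0]}, {"gripper": -0.25, "linear": [-0.004, 0, 0.03], "delta_rot": [0, 0, 0]}, {"gripper": -0.25, "linear": [-0.004, 0, 0.06], "delta_rot": [0, 0, 0]}, {"gripper": -0.25, "linear": [-0.004, 0, 0.1], "delta_rot": [0, 0, 0]}, {"gripper": -0.25, "linear": [-0.03, 0, 0.14], "delta_rot": [0, 0, 0]}])

```text
clock: 31.8
position: [0.5962, 0.1852, 0.1698]
ee_rot: [0.002, 0.0, 1.0, 0.0]
contact_force: [0.0, -0.2, 0.7]
width: 0.0533
gripper_force: 0.0
```

Emit:
send_rows(increments=[{"gripper": -1, "linear": [-0.05, -0.03, 0.03], "delta_rot": [0, 0, 0]}, {"gripper": -1, "linear": [-0.09, -0.06, 0.03], "delta_rot": [0, 0, 0]}, {"gripper": -1, "linear": [-0.13, -0.1, 0.03], "delta_rot": [0, 0, 0]}, {"gripper": -1, "linear": [-0.17, -0.13, 0.03], "delta_rot": [0, 0, 0]}, {"gripper": -1, "linear": [-0.2, -0.16, 0.03], "delta_rot": [0, 0, 0]}, {"gripper": -1, "linear": [-0.23, -0.19, 0.03], "delta_rot": [0, 0, 0]}, {"gripper": -1, "linear": [-0.25, -0.21, 0.03], "delta_rot": [0, 0, 0]}, {"gripper": -1, "linear": [-0.25, -0.21, 0.03], "delta_rot": [0, 0, 0]}])

```text
clock: 32.6
position: [0.3402, -0.0264, 0.1988]
ee_rot: [-0.0, 0.002, 1.0, -0.001]
contact_force: [-0.2, 0.2, 0.1]
width: 0.0856
gripper_force: 0.0
```

```bash
python3 blocks.py; cat > knob.py <<'E'
from h import *
import sys
t=cam('top'); C=np.array([.6218,-.1526])
g=cv2.cvtColor(t['pixels'],cv2.COLOR_BGR2GRAY).astype(np.float32)
def scan(rs,z,lo,hi):
    A=np.radians(np.arange(lo,hi,1.)); out=0
    for r in rs:
        P=np.c_[C[0]-r*np.cos(A),C[1]-r*np.sin(A),np.full(len(A),z)]
        uv=proj(t,P).astype(np.float32); out=out+cv2.remap(g,uv[:,0].reshape(1,-1),uv[:,1].reshape(1,-1),cv2.INTER_CUBIC)[0]
    return A,out/len(rs)
def cen(A,o):
    w=np.clip(o-(o.max()*.5+np.median(o)*.5),0,None); return np.degrees((A*w).sum()/w.sum())
A,o=scan([.021,.024,.027],.088,-100,100); print('ring line deg',cen(A,o),np.degrees(A[o.argmax()]),o.max(),np.median(o))
A,o=scan([.034,.038,.041],.058,-60,60); print('mark deg',cen(A,o),o.max(),np.median(o))
A,o=scan([.006,.009,.011],.124,-100,100); o=-o;o-=o.min(); print('inner deg',cen(A,o),np.degrees(A[o.argmax()]))
x=t['pixels'][140:225,225:400]; cv2.imwrite(sys.argv[1],np.vstack([cv2.resize(x,(700,340),interpolation=2),cv2.resize(t['pixels'][145:185,345:389],(286,260),interpolation=2).repeat(1,1) if 0 else np.hstack([cv2.resize(t['pixels'][145:185,345:389],(286,260),interpolation=2),cv2.resize(cam('scene')['pixels'][150:220,280:391],(414,260),interpolation=2)])]))
E
python3 knob.py pics/c9.png
```

```text
[ 0.3424 -0.0255  0.1991] psi 1.5671 -1.8451700373360473
ring line deg 79.79697645395636 80.0 93.17106 41.821518
mark deg -38.81269236002103 129.78578 113.89966
inner deg 68.60289194037743 68.0
```

View pics/c9.png

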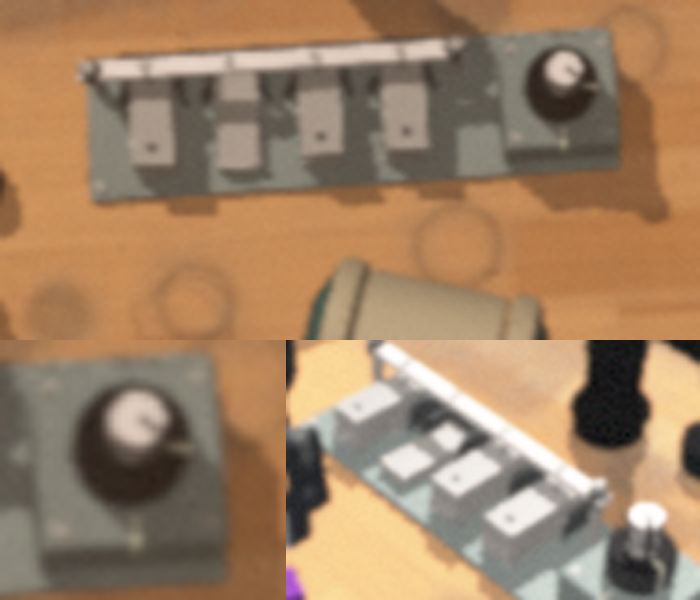

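All three blocks are seated and the ring is at its stop. Now I'll turn the ring back by 1.3 rad.

Emit:
send_rows(increments=[{"gripper": -1, "linear": [0.04, -0.02, 0.01], "delta_rot": [0, 0, 0]}, {"gripper": -1, "linear": [0.08, -0.04, 0.01], "delta_rot": [0, 0, 0]}, {"gripper": -1, "linear": [0.12, -0.06, 0.01], "delta_rot": [0, 0, 0]}, {"gripper": -1, "linear": [0.16, -0.08, 0.01], "delta_rot": [0, 0, 0]}, {"gripper": -1, "linear": [0.2, -0.1, 0.01], "delta_rot": [0, 0, 0]}, {"gripper": -1, "linear": [0.24, -0.12, 0.01], "delta_rot": [0, 0, 0]}, {"gripper": -1, "linear": [0.28, -0.127, 0.01], "delta_rot": [0, 0, 0]}, {"gripper": -1, "linear": [0.28, -0.127, 0.01], "delta_rot": [0, 0, 0]}])

```text
clock: 33.55
position: [0.6296, -0.1516, 0.206]
ee_rot: [0.001, -0.001, 1.0, 0.0]
contact_force: [-1.7, 0.6, -0.2]
width: 0.0851
gripper_force: 0.0
```

Emit:
send_rows(increments=[{"gripper": -1, "linear": [0, 0, -0.03], "delta_rot": [0, 0, 0]}, {"gripper": -1, "linear": [0, 0, -0.05], "delta_rot": [0, 0, 0]}, {"gripper": -1, "linear": [0, 0, -0.07], "delta_rot": [0, 0, 0]}, {"gripper": -1, "linear": [0, 0, -0.09], "delta_rot": [0, 0, 0]}, {"gripper": -1, "linear": [0, 0, -0.11], "delta_rot": [0, 0, 0]}, {"gripper": -1, "linear": [0, 0, -0.13], "delta_rot": [0, 0, 0]}, {"gripper": -1, "linear": [0, 0, -0.143], "delta_rot": [0, 0, 0]}, {"gripper": -1, "linear": [0, 0, -0.143], "delta_rot": [0, 0, 0]}])

```text
clock: 34.35
position: [0.622, -0.1499, 0.063]
ee_rot: [-0.002, -0.001, 1.0, 0.001]
contact_force: [-0.2, -0.1, 0.4]
width: 0.0852
gripper_force: 0.0
```

Emit:
send_rows(increments=[{"gripper": -0.2, "linear": [0, 0, 0], "delta_rot": [0, 0, 0]}, {"gripper": 0, "linear": [0, 0, 0], "delta_rot": [0, 0, 0]}, {"gripper": 0.4, "linear": [0, 0, 0], "delta_rot": [0, 0, 0]}, {"gripper": 1, "linear": [0, 0, 0], "delta_rot": [0, 0, 0]}, {"gripper": 1, "linear": [0, 0, 0], "delta_rot": [0, 0, 0]}, {"gripper": 1, "linear": [0, 0, 0], "delta_rot": [0, 0, 0]}], newtons=30)

```text
clock: 34.95
position: [0.6241, -0.1523, 0.0669]
ee_rot: [0.001, -0.0, 1.0, -0.001]
contact_force: [0.1, -1.1, 6.2]
width: 0.0569
gripper_force: 33.0
```

```bash
python3 knob.py pics/x1.png|head -0; python3 blocks.py|tail -1
```

```text
[ 0.6241 -0.1523  0.0669] psi 1.571 -1.9182061534297847Exception ignored on flushing sys.stdout:
BrokenPipeError: [Errno 32] Broken pipe
```

Emit:
send_rows(increments=[{"gripper": 1, "linear": [-0.001, 0, 0], "delta_rot": [0, 0, -0.1]}, {"gripper": 1, "linear": [-0.001, 0, 0], "delta_rot": [0, 0, -0.2]}, {"gripper": 1, "linear": [-0.001, 0, 0], "delta_rot": [0, 0, -0.3]}, {"gripper": 1, "linear": [-0.001, 0, 0], "delta_rot": [0, 0, -0.4]}, {"gripper": 1, "linear": [-0.001, 0, 0], "delta_rot": [0, 0, -0.5]}, {"gripper": 1, "linear": [-0.001, 0, 0], "delta_rot": [0, 0, -0.6]}, {"gripper": 1, "linear": [-0.001, 0, 0], "delta_rot": [0, 0, -0.65]}, {"gripper": 1, "linear": [-0.001, 0, 0], "delta_rot": [0, 0, -0.65]}])

```text
clock: 35.9
position: [0.6237, -0.1533, 0.0669]
ee_rot: [0.003, 0.319, 0.948, -0.001]
contact_force: [1.4, -4.0, 5.6]
width: 0.0568
gripper_force: 33.1
```

Emit:
send_rows(increments=[{"gripper": 1, "linear": [0, 0, 0], "delta_rot": [0, 0, -0.1]}, {"gripper": 1, "linear": [0, 0, 0], "delta_rot": [0, 0, -0.2]}, {"gripper": 1, "linear": [0, 0, 0], "delta_rot": [0, 0, -0.3]}, {"gripper": 1, "linear": [0, 0, 0], "delta_rot": [0, 0, -0.4]}, {"gripper": 1, "linear": [0, 0, 0], "delta_rot": [0, 0, -0.5]}, {"gripper": 1, "linear": [0, 0, 0], "delta_rot": [0, 0, -0.6]}, {"gripper": 1, "linear": [0, 0, 0], "delta_rot": [0, 0, -0.65]}, {"gripper": 1, "linear": [0, 0, 0], "delta_rot": [0, 0, -0.65]}])

```text
clock: 36.7
position: [0.6229, -0.1538, 0.0669]
ee_rot: [0.002, 0.605, 0.796, -0.001]
contact_force: [-0.5, -5.1, 5.9]
width: 0.0566
gripper_force: 33.2
```

```bash
python3 blocks.py|tail -1
```

```text
[ 0.6228 -0.1538  0.0669] psi 0.2718 -0.619004414066141
```

Emit:
send_rows(increments=[{"gripper": 0, "linear": [0, 0, 0], "delta_rot": [0, 0, 0]}, {"gripper": -1, "linear": [0, 0, 0], "delta_rot": [0, 0, 0]}, {"gripper": -1, "linear": [0, 0, 0], "delta_rot": [0, 0, 0]}, {"gripper": -1, "linear": [0, 0, 0.02], "delta_rot": [0, 0, 0]}, {"gripper": -1, "linear": [0, 0, 0.05], "delta_rot": [0, 0, 0]}, {"gripper": -1, "linear": [0, 0, 0.09], "delta_rot": [0, 0, 0]}, {"gripper": -1, "linear": [0, 0, 0.13], "delta_rot": [0, 0, 0]}, {"gripper": -1, "linear": [0, 0, 0.14], "delta_rot": [0, 0, 0]}])

```text
clock: 37.55
position: [0.6242, -0.1515, 0.2101]
ee_rot: [0.004, 0.605, 0.796, 0.002]
contact_force: [0.1, -1.1, 0.4]
width: 0.0857
gripper_force: 0.0
```

Emit:
send_rows(increments=[{"gripper": -1, "linear": [-0.04, 0.02, 0], "delta_rot": [0, 0, 0]}, {"gripper": -1, "linear": [-0.08, 0.04, 0], "delta_rot": [0, 0, 0]}, {"gripper": -1, "linear": [-0.12, 0.06, 0], "delta_rot": [0, 0, 0]}, {"gripper": -1, "linear": [-0.16, 0.08, 0], "delta_rot": [0, 0, 0]}, {"gripper": -1, "linear": [-0.2, 0.1, 0], "delta_rot": [0, 0, 0]}, {"gripper": -1, "linear": [-0.24, 0.12, 0], "delta_rot": [0, 0, 0]}, {"gripper": -1, "linear": [-0.28, 0.127, 0], "delta_rot": [0, 0, 0]}, {"gripper": -1, "linear": [-0.28, 0.127, 0], "delta_rot": [0, 0, 0]}])

```text
clock: 38.35
position: [0.3353, -0.022, 0.2038]
ee_rot: [-0.003, 0.605, 0.797, -0.001]
contact_force: [0.1, -0.3, -0.4]
width: 0.0853
gripper_force: 0.0
```

```bash
python3 knob.py pics/x2.png; python3 blocks.py|tail -1; python3 -c "
from h import *
s=cam('scene');t=cam('top')
C=np.array([.6225,-.153])
for d,n in((t,'t'),(s,'s')):
  print(n,'ctr ring',proj(d,[[*C,.088]]),'pred line',proj(d,[[C[0]-.025,C[1],.088],[C[0]-.04,C[1],.058]]).round(1).tolist())
a=cv2.resize(t['pixels'][148:184,345:389],(400,328),interpolation=2);b=cv2.resize(s['pixels'][185:245,355:405],(393,472),interpolation=2)
o=np.zeros((480,800,3),np.uint8);o[:328,:400]=a;o[:472,402:795]=b;cv2.imwrite('pics/c10.png',o)"
```

```text
ring line deg 2.5847871508248703 3.0000000000000004 93.152374 42.89644
mark deg -38.07297365247488 130.12537 113.99933
inner deg 68.87097424196239 68.0
[ 0.3425 -0.0244  0.2052] psi 0.2711 -0.5465127485106354
t ctr ring [[364.7543414  159.96801227]] pred line [[365.3, 167.4], [365.1, 174.2]]
s ctr ring [[375.83230168 205.32237434]] pred line [[370.2, 209.2], [365.9, 218.5]]
```

View pics/c10.png

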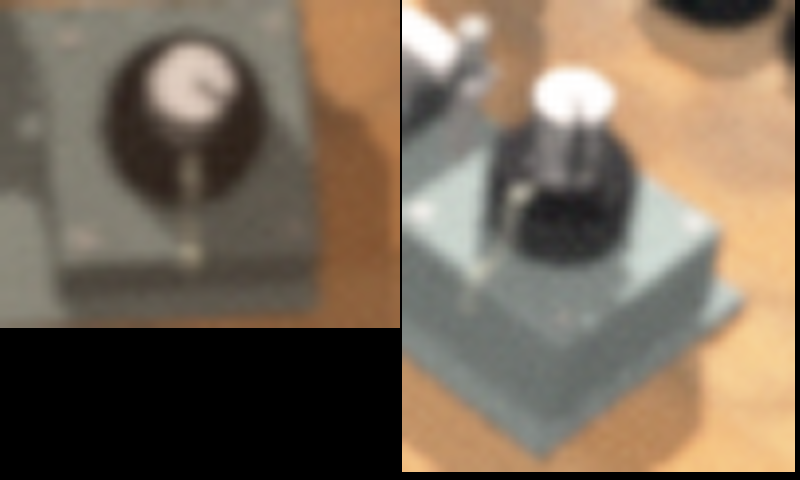

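The ring line and housing mark line up (top crop x≈190 for both, rows 160–260). The inner knob line sits at about +63 to 68°. Next I'll grip only the inner knob and turn it clockwise.

Emit:
send_rows(increments=[{"gripper": -1, "linear": [0.04, -0.02, 0], "delta_rot": [0, 0, 0]}, {"gripper": -1, "linear": [0.08, -0.04, 0], "delta_rot": [0, 0, 0]}, {"gripper": -1, "linear": [0.12, -0.06, 0], "delta_rot": [0, 0, 0]}, {"gripper": -1, "linear": [0.16, -0.08, 0], "delta_rot": [0, 0, 0]}, {"gripper": -1, "linear": [0.2, -0.1, 0], "delta_rot": [0, 0, 0]}, {"gripper": -1, "linear": [0.24, -0.12, 0], "delta_rot": [0, 0, 0]}, {"gripper": -1, "linear": [0.28, -0.1285, 0], "delta_rot": [0, 0, 0]}, {"gripper": -1, "linear": [0.28, -0.1285, 0], "delta_rot": [0, 0, 0]}])

```text
clock: 39.4
position: [0.628, -0.1554, 0.2024]
ee_rot: [0.001, 0.605, 0.796, 0.001]
contact_force: [-0.6, 1.3, -0.7]
width: 0.0856
gripper_force: 0.0
```

Emit:
send_rows(increments=[{"gripper": -1, "linear": [0, 0, -0.02], "delta_rot": [0, 0, 0]}, {"gripper": -1, "linear": [0, 0, -0.04], "delta_rot": [0, 0, 0]}, {"gripper": -1, "linear": [0, 0, -0.06], "delta_rot": [0, 0, 0]}, {"gripper": -1, "linear": [0, 0, -0.08], "delta_rot": [0, 0, 0]}, {"gripper": -1, "linear": [0, 0, -0.095], "delta_rot": [0, 0, 0]}, {"gripper": -1, "linear": [0, 0, -0.105], "delta_rot": [0, 0, 0]}, {"gripper": -1, "linear": [0, 0, -0.105], "delta_rot": [0, 0, 0]}, {"gripper": -1, "linear": [0, 0, -0.105], "delta_rot": [0, 0, 0]}])

```text
clock: 40.2
position: [0.6224, -0.1532, 0.1004]
ee_rot: [0.0, 0.605, 0.796, 0.0]
contact_force: [0.1, -0.3, -0.4]
width: 0.0853
gripper_force: 0.0
```

Emit:
send_rows(increments=[{"gripper": 0, "linear": [0, 0, 0], "delta_rot": [0, 0, 0]}, {"gripper": 0.3, "linear": [0, 0, 0], "delta_rot": [0, 0, 0]}, {"gripper": 0.5, "linear": [0, 0, 0], "delta_rot": [0, 0, 0]}, {"gripper": 1, "linear": [0, 0, 0], "delta_rot": [0, 0, 0]}, {"gripper": 1, "linear": [0, 0, 0], "delta_rot": [0, 0, 0]}, {"gripper": 1, "linear": [0, 0, 0], "delta_rot": [0, 0, 0]}, {"gripper": 1, "linear": [0, 0, 0], "delta_rot": [0, 0, 0]}], newtons=25)

```text
clock: 40.9
position: [0.6226, -0.153, 0.101]
ee_rot: [0.001, 0.605, 0.796, 0.0]
contact_force: [0.9, 1.3, 3.8]
width: 0.0272
gripper_force: 25.6
```

Gripped at 27 mm and centred. Now I'll turn it −1.12 rad.

Emit:
send_rows(increments=[{"gripper": 1, "linear": [0, 0, 0], "delta_rot": [0, 0, -0.1]}, {"gripper": 1, "linear": [0, 0, 0], "delta_rot": [0, 0, -0.2]}, {"gripper": 1, "linear": [0, 0, 0], "delta_rot": [0, 0, -0.3]}, {"gripper": 1, "linear": [0, 0, 0], "delta_rot": [0, 0, -0.4]}, {"gripper": 1, "linear": [0, 0, 0], "delta_rot": [0, 0, -0.5]}, {"gripper": 1, "linear": [0, 0, 0], "delta_rot": [0, 0, -0.56]}, {"gripper": 1, "linear": [0, 0, 0], "delta_rot": [0, 0, -0.56]}])

```text
clock: 41.6
position: [0.6223, -0.153, 0.101]
ee_rot: [0.0, 0.802, 0.598, 0.0]
contact_force: [-0.7, 0.0, 5.6]
width: 0.0271
gripper_force: 25.7
```

Emit:
send_rows(increments=[{"gripper": 1, "linear": [0, 0, 0], "delta_rot": [0, 0, -0.1]}, {"gripper": 1, "linear": [0, 0, 0], "delta_rot": [0, 0, -0.2]}, {"gripper": 1, "linear": [0, 0, 0], "delta_rot": [0, 0, -0.3]}, {"gripper": 1, "linear": [0, 0, 0], "delta_rot": [0, 0, -0.4]}, {"gripper": 1, "linear": [0, 0, 0], "delta_rot": [0, 0, -0.5]}, {"gripper": 1, "linear": [0, 0, 0], "delta_rot": [0, 0, -0.56]}, {"gripper": 1, "linear": [0, 0, 0], "delta_rot": [0, 0, -0.56]}])

```text
clock: 42.3
position: [0.6219, -0.1528, 0.101]
ee_rot: [-0.0, 0.936, 0.353, 0.0]
contact_force: [-1.3, 1.7, 6.2]
width: 0.0271
gripper_force: 25.8
```

Emit:
send_rows(increments=[{"gripper": 0.3, "linear": [0, 0, 0], "delta_rot": [0, 0, 0]}, {"gripper": -1, "linear": [0, 0, 0], "delta_rot": [0, 0, 0]}, {"gripper": -1, "linear": [0, 0, 0], "delta_rot": [0, 0, 0]}, {"gripper": -1, "linear": [0, 0, 0.02], "delta_rot": [0, 0, 0]}, {"gripper": -1, "linear": [0, 0, 0.05], "delta_rot": [0, 0, 0]}, {"gripper": -1, "linear": [0, 0, 0.09], "delta_rot": [0, 0, 0]}, {"gripper": -1, "linear": [0, 0, 0.105], "delta_rot": [0, 0, 0]}, {"gripper": -1, "linear": [0, 0, 0.105], "delta_rot": [0, 0, 0]}])

```text
clock: 43.1
position: [0.6236, -0.1537, 0.2082]
ee_rot: [0.002, 0.936, 0.353, 0.002]
contact_force: [0.6, -0.4, -0.2]
width: 0.0852
gripper_force: 0.0
```

Emit:
send_rows(increments=[{"gripper": -1, "linear": [-0.04, 0.02, 0], "delta_rot": [0, 0, 0]}, {"gripper": -1, "linear": [-0.08, 0.04, 0], "delta_rot": [0, 0, 0]}, {"gripper": -1, "linear": [-0.12, 0.06, 0], "delta_rot": [0, 0, 0]}, {"gripper": -1, "linear": [-0.16, 0.08, 0], "delta_rot": [0, 0, 0]}, {"gripper": -1, "linear": [-0.2, 0.1, 0], "delta_rot": [0, 0, 0]}, {"gripper": -1, "linear": [-0.24, 0.12, 0], "delta_rot": [0, 0, 0]}, {"gripper": -1, "linear": [-0.28, 0.1285, 0], "delta_rot": [0, 0, 0]}, {"gripper": -1, "linear": [-0.28, 0.1285, 0], "delta_rot": [0, 0, 0]}])

```text
clock: 43.9
position: [0.335, -0.0223, 0.2032]
ee_rot: [-0.002, 0.935, 0.354, -0.003]
contact_force: [0.4, -0.5, -0.4]
width: 0.0855
gripper_force: 0.0
```

```bash
python3 knob.py pics/x3.png; python3 blocks.py|tail -1; python3 -c "
from h import *
s=cam('scene');t=cam('top')
C=np.array([.6225,-.153])
for d,x0,y0,f in((t,345,148,9.1),(s,355,185,7.87)):
  print((f*(proj(d,[[*C,.124],[C[0]-.013,C[1],.124],[C[0]-.025,C[1],.088],[C[0]-.04,C[1],.058]])-[x0-.5,y0-.5])).round(0).tolist())
a=cv2.resize(t['pixels'][148:184,345:389],(400,328),interpolation=2);b=cv2.resize(s['pixels'][185:245,355:405],(393,472),interpolation=2)
o=np.zeros((480,800,3),np.uint8);o[:328,:400]=a;o[:472,402:795]=b;cv2.imwrite('pics/c11.png',o)"
```

```text
ring line deg 2.5122405111389896 2.0 91.83309 42.86264
mark deg -38.74312707564105 130.17105 114.01633
inner deg -6.6834919535902895 -9.0
[ 0.3424 -0.0247  0.2048] psi -0.8489 0.5735755376436337
[[191.0, 85.0], [194.0, 121.0], [190.0, 181.0], [187.0, 243.0]]
[[178.0, 95.0], [154.0, 111.0], [124.0, 194.0], [90.0, 268.0]]
```

View pics/c11.png

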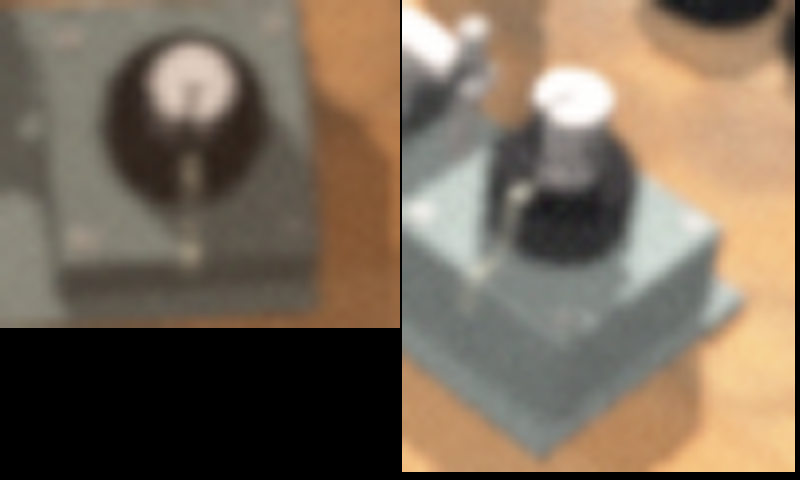

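```bash
python3 - <<'E'
from h import *
g=np.mean([cv2.cvtColor(cam('top')['pixels'],6).astype(np.float32) for _ in range(6)],0)
t=cam('top')
print(g[152:164,358:374].round(0).astype(int))
F=10; u=cv2.resize(g[145:175,350:380].astype(np.float32),None,fx=F,fy=F,interpolation=cv2.INTER_CUBIC)
m=(u>125).astype(np.uint8)
c=min((c for c in cv2.findContours(m,cv2.RETR_EXTERNAL,cv2.CHAIN_APPROX_NONE)[0] if cv2.contourArea(c)>3000),key=lambda c:abs(cv2.contourArea(c)-6500))
h=cv2.convexHull(c); e=cv2.fitEllipse(h); f=lambda x,y:((x+.5)/F-.5+350,(y+.5)/F-.5+145)
cc=np.array(f(*e[0])); print('ellipse',cc,e[1])
W=ray(t,*cc,.124); print('centre',W)
for k in range(6):
    C=W; r=np.array([.005,.007,.009,.0105])
    break
A=np.radians(np.arange(-60,61,2)); o=[]
for q in r:
    uv=proj(t,np.c_[W[0]-q*np.cos(A),W[1]-q*np.sin(A),np.full(len(A),.124)]).astype(np.float32)
    v=cv2.remap(g.astype(np.float32),uv[:,0].reshape(1,-1),uv[:,1].reshape(1,-1),cv2.INTER_CUBIC)[0]
    w=np.clip(np.percentile(v,60)-v,0,None)*(abs(A)<.6); print(q,'line deg',np.degrees((A*w).sum()/w.sum()),'min at',np.degrees(A[v.argmin()]))
def bright(y0,y1,x0=359,x1=372):
    for y in range(y0,y1):
        w=np.clip(g[y,x0:x1]-np.median(g[y,x0:x1])-12,0,None); 
        if w.sum()>0: print(y,((np.arange(x0,x1)*w).sum()/w.sum()).round(2),w.max().round())
bright(164,178)
E
```

```text
[[129 123 112  96  82  84  95 108 110 105  98 100 112 126 132 133]
 [120 104  81  66  80 118 157 178 180 164 134 100  89 107 125 131]
 [102  74  55  72 126 173 195 204 204 197 182 142  88  82 107 124]
 [ 76  52  53  96 158 195 206 206 206 206 199 168 111  70  80 110]
 [ 57  44  62 118 175 202 205 200 199 202 202 186 138  74  61  94]
 [ 47  42  61 120 176 202 201 179 171 190 200 188 142  73  50  78]
 [ 43  43  54 101 162 198 198 169 164 192 199 177 123  64  46  66]
 [ 43  42  49  86 142 183 190 164 165 191 188 151  92  51  43  58]
 [ 42  40  47  68 106 143 152 138 151 168 148 104  62  42  41  51]
 [ 42  42  46  60  79  94  98  90 102 111  90  62  44  39  40  49]
 [ 42  42  45  56  64  72  66  60  69  74  62  48  40  37  39  49]
 [ 44  41  42  46  50  57  56  50  56  55  48  40  39  38  40  53]]
ellipse [365.61029816 156.65316772] (87.79878997802734, 91.78369140625)
centre [ 0.62326339 -0.15338846  0.124     ]
0.005 line deg -3.6677720146047075 min at -4.0
0.007 line deg -5.31769961608924 min at -6.000000000000001
0.009 line deg -6.715124552617494 min at -10.0
0.0105 line deg -8.505559933749364 min at -10.0
164 365.56 2.0
165 365.49 25.0
166 365.44 36.0
167 365.5 34.0
168 365.62 18.0
169 362.52 26.0
170 359.3 29.0
171 359.6 28.0
172 359.92 21.0
173 360.33 15.0
174 360.31 3.0
175 365.0 4.0
176 365.28 11.0
177 365.11 3.0
```

```bash
python3 - <<'E'
from h import *
t=cam('top')
now=np.mean([cv2.cvtColor(cam('top')['pixels'],6).astype(np.float32) for _ in range(5)],0).astype(np.float32)
old=cv2.cvtColor(cv2.imread('pics/top0.png'),6).astype(np.float32)
def pts(g,a0,W):
    P=[]
    for q in (.004,.005,.006,.007,.008,.009):
        A=np.radians(np.arange(a0-50,a0+51,2.))
        X=np.c_[W[0]-q*np.cos(A),W[1]-q*np.sin(A),np.full(len(A),.124)]; uv=proj(t,X).astype(np.float32)
        v=cv2.remap(g,uv[:,0].reshape(1,-1),uv[:,1].reshape(1,-1),cv2.INTER_CUBIC)[0]
        i=v.argmin(); i=min(max(i,3),len(A)-4); c=np.polyfit(A[i-3:i+4],v[i-3:i+4],2); a=-c[1]/2/c[0]
        P.append([W[0]-q*np.cos(a),W[1]-q*np.sin(a)])
    return np.array(P)
W=np.array([.6230,-.1532])
for a,b in ((old,65),(now,-8)):
    P=pts(a,b,W); l=cv2.fitLine(P.astype(np.float32),cv2.DIST_L2,0,1e-6,1e-6).ravel(); 
    d=l[:2]*(-1 if l[0]>0 else 1); th=np.degrees(np.arctan2(-d[1],-d[0])); n=np.array([-d[1],d[0]])
    print('dir',th,'offset mm',(n@(W-l[2:]))*1e3,'n',n); print(np.degrees(np.arctan2(-(P-W)[:,1],-(P-W)[:,0])).round(1))
E
```

```text
dir 50.444866 offset mm -1.5099648601515523 n [ 0.7710122  -0.63682044]
[71.4 69.2 65.3 62.5 61.5 60. ]
dir -13.531969 offset mm -0.8048133696461146 n [-0.23398788 -0.9722395 ]
[-2.9 -4.6 -5.2 -5.8 -7.6 -9.1]
```

The ring line is undisturbed. The inner line leans left of the mark in the top view (column 365.7 at row 157, down to 365.0 at row 161), so it overshot by about −0.21 rad. I'll correct it.

Emit:
send_rows(increments=[{"gripper": -1, "linear": [0.04, -0.02, 0], "delta_rot": [0, 0, 0]}, {"gripper": -1, "linear": [0.08, -0.04, 0], "delta_rot": [0, 0, 0]}, {"gripper": -1, "linear": [0.12, -0.06, 0], "delta_rot": [0, 0, 0]}, {"gripper": -1, "linear": [0.16, -0.08, 0], "delta_rot": [0, 0, 0]}, {"gripper": -1, "linear": [0.2, -0.1, 0], "delta_rot": [0, 0, 0]}, {"gripper": -1, "linear": [0.24, -0.12, 0], "delta_rot": [0, 0, 0]}, {"gripper": -1, "linear": [0.28, -0.1285, 0], "delta_rot": [0, 0, 0]}, {"gripper": -1, "linear": [0.28, -0.1285, 0], "delta_rot": [0, 0, 0]}])

```text
clock: 45.6
position: [0.6269, -0.1549, 0.2036]
ee_rot: [0.001, 0.936, 0.353, 0.001]
contact_force: [-1.2, 1.2, -0.0]
width: 0.0853
gripper_force: 0.0
```

Emit:
send_rows(increments=[{"gripper": -1, "linear": [0, 0, -0.02], "delta_rot": [0, 0, 0]}, {"gripper": -1, "linear": [0, 0, -0.04], "delta_rot": [0, 0, 0]}, {"gripper": -1, "linear": [0, 0, -0.06], "delta_rot": [0, 0, 0]}, {"gripper": -1, "linear": [0, 0, -0.08], "delta_rot": [0, 0, 0]}, {"gripper": -1, "linear": [0, 0, -0.095], "delta_rot": [0, 0, 0]}, {"gripper": -1, "linear": [0, 0, -0.105], "delta_rot": [0, 0, 0]}, {"gripper": -1, "linear": [0, 0, -0.105], "delta_rot": [0, 0, 0]}, {"gripper": -1, "linear": [0, 0, -0.105], "delta_rot": [0, 0, 0]}])

```text
clock: 46.4
position: [0.6222, -0.153, 0.1008]
ee_rot: [0.0, 0.936, 0.353, 0.0]
contact_force: [-0.0, -0.2, 0.6]
width: 0.0858
gripper_force: 0.0
```

Emit:
send_rows(increments=[{"gripper": 0, "linear": [0, 0, 0], "delta_rot": [0, 0, 0]}, {"gripper": 0.3, "linear": [0, 0, 0], "delta_rot": [0, 0, 0]}, {"gripper": 0.5, "linear": [0, 0, 0], "delta_rot": [0, 0, 0]}, {"gripper": 1, "linear": [0, 0, 0], "delta_rot": [0, 0, 0]}, {"gripper": 1, "linear": [0, 0, 0], "delta_rot": [0, 0, 0]}, {"gripper": 1, "linear": [0, 0, 0], "delta_rot": [0, 0, 0]}, {"gripper": 1, "linear": [0, 0, 0], "delta_rot": [0, 0, 0]}], newtons=25)

```text
clock: 47.1
position: [0.6219, -0.1528, 0.1009]
ee_rot: [-0.0, 0.936, 0.353, 0.0]
contact_force: [-1.0, 0.8, 5.1]
width: 0.0272
gripper_force: 25.1
```

Emit:
send_rows(increments=[{"gripper": 1, "linear": [0, 0, 0], "delta_rot": [0, 0, 0.07]}, {"gripper": 1, "linear": [0, 0, 0], "delta_rot": [0, 0, 0.14]}, {"gripper": 1, "linear": [0, 0, 0], "delta_rot": [0, 0, 0.21]}, {"gripper": 1, "linear": [0, 0, 0], "delta_rot": [0, 0, 0.21]}, {"gripper": 1, "linear": [0, 0, 0], "delta_rot": [0, 0, 0.21]}])

```text
clock: 47.6
position: [0.6221, -0.1529, 0.1009]
ee_rot: [0.0, 0.893, 0.449, 0.0]
contact_force: [-2.3, 0.5, 5.1]
width: 0.0269
gripper_force: 25.2
```

```bash
python3 blocks.py|tail -1
```

```text
[ 0.622  -0.1529  0.1009] psi -0.6389 0.2891008626352387
```

Emit:
send_rows(increments=[{"gripper": 0.3, "linear": [0, 0, 0], "delta_rot": [0, 0, 0]}, {"gripper": -1, "linear": [0, 0, 0], "delta_rot": [0, 0, 0]}, {"gripper": -1, "linear": [0, 0, 0], "delta_rot": [0, 0, 0]}, {"gripper": -1, "linear": [0, 0, 0.02], "delta_rot": [0, 0, 0]}, {"gripper": -1, "linear": [0, 0, 0.05], "delta_rot": [0, 0, 0]}, {"gripper": -1, "linear": [0, 0, 0.09], "delta_rot": [0, 0, 0]}, {"gripper": -1, "linear": [0, 0, 0.105], "delta_rot": [0, 0, 0]}, {"gripper": -1, "linear": [0, 0, 0.105], "delta_rot": [0, 0, 0]}])

```text
clock: 48.45
position: [0.6238, -0.1537, 0.2084]
ee_rot: [0.002, 0.893, 0.449, 0.002]
contact_force: [0.5, 0.5, -0.4]
width: 0.0855
gripper_force: 0.0
```

Emit:
send_rows(increments=[{"gripper": -1, "linear": [-0.04, 0.02, 0], "delta_rot": [0, 0, 0]}, {"gripper": -1, "linear": [-0.08, 0.04, 0], "delta_rot": [0, 0, 0]}, {"gripper": -1, "linear": [-0.12, 0.06, 0], "delta_rot": [0, 0, 0]}, {"gripper": -1, "linear": [-0.16, 0.08, 0], "delta_rot": [0, 0, 0]}, {"gripper": -1, "linear": [-0.2, 0.1, 0], "delta_rot": [0, 0, 0]}, {"gripper": -1, "linear": [-0.24, 0.12, 0], "delta_rot": [0, 0, 0]}, {"gripper": -1, "linear": [-0.28, 0.1285, 0], "delta_rot": [0, 0, 0]}, {"gripper": -1, "linear": [-0.28, 0.1285, 0], "delta_rot": [0, 0, 0]}])

```text
clock: 49.25
position: [0.3351, -0.0224, 0.2032]
ee_rot: [-0.002, 0.893, 0.45, -0.003]
contact_force: [0.7, -0.1, -0.6]
width: 0.0853
gripper_force: 0.0
```

```bash
python3 - <<'E'
from h import *
t=cam('top'); s=cam('scene'); C=np.array([.6225,-.1536])
g=np.mean([cv2.cvtColor(cam('top')['pixels'],6).astype(np.float32) for _ in range(6)],0)
print(g[155:163,361:371].round(0).astype(int))
print(proj(t,[[*C,.124],[C[0]-.013,C[1],.124],[C[0]-.02,C[1],.088],[C[0]-.029,C[1],.088],[C[0]-.04,C[1],.058]]).round(2).tolist())
for y in (164,165,166,167,168): w=np.clip(g[y,362:370]-60,0,None); print(y,((np.arange(362,370)*w).sum()/w.sum()).round(2))
F=12; u=g[145:182,352:380].astype(np.uint8)
b=cv2.resize(s['pixels'][185:245,355:405],(340,408),interpolation=2)
a=cv2.resize(t['pixels'][145:182,352:380],(336,444),interpolation=2)
o=np.zeros((450,690,3),np.uint8);o[:444,:336]=a;o[:408,345:685]=b;cv2.imwrite('pics/c12.png',o)
E
```

```text
[[ 92 152 191 205 207 206 206 198 168 112]
 [113 172 202 205 200 198 202 202 188 142]
 [115 174 201 201 179 167 186 200 191 145]
 [106 166 198 199 171 146 173 194 178 126]
 [ 89 142 181 193 169 142 165 181 154  94]
 [ 70 103 140 164 152 128 138 139 104  61]
 [ 65  80  95 112 106  87  88  86  64  44]
 [ 56  70  77  79  72  58  57  54  47  39]]
[[365.7, 156.88], [366.01, 160.84], [365.41, 165.93], [365.62, 168.63], [365.26, 174.19]]
164 nan
165 365.5
166 365.49
167 365.49
168 365.54<stdin>:6: RuntimeWarning: invalid value encountered in scalar divide
```

View pics/c12.png

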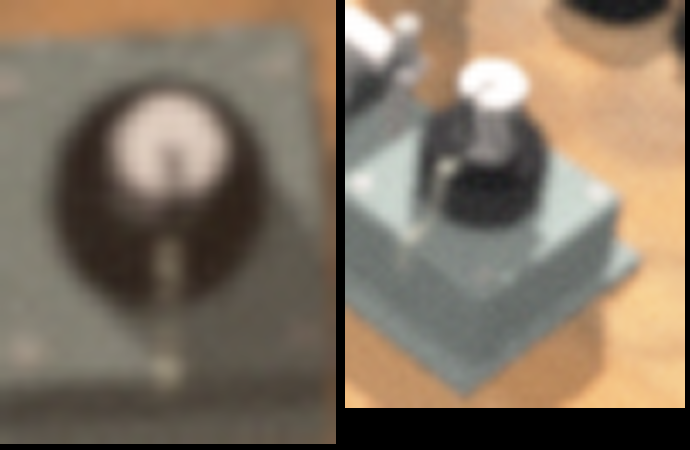

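The inner line (column ≈366, rows 157–160) now points at the mark within a few degrees. The ring line is still at column 365.5 and matches its predicted position. Handing in.

```bash
python3 -c "
from h import *
print(sign_off())"
```

```text
the job is handed in; nothing more can be done
None
```

The job is handed in: the three gauge blocks present are seated against the rear stops on ref_0, ref_2 and ref_3, and both the outer ring and the inner knob are set to the housing mark. The inner knob overshot by about 0.2 rad on the first turn; I turned it back, and it now reads within about 3° of the mark in the top view.

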